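# Clamp filter cassettes with the hand pump

### The arm

A 6-joint arm with a two-finger parallel gripper is mounted at the origin on the work surface. World frame = base frame: x ahead of the robot, y to its left, z up, the work surface at z = 0. Lengths are in m, angles in rad, forces in N, time in s.
With the tool pointing down it reaches from about 0.375 to 0.975 m from the base axis. Payload 3.8 kg.
Tool frame: the origin (TCP) lies between the finger pads; the fingertips stand 8 mm ahead of it and the grasp point (between the pads) lies 11 mm behind it (tcp_to_tips is the distance from the TCP to the fingertips, in m); z points along the fingers, y is the line along which they close (so a half turn about z gives the same grasp; the last joint's range is limited). The gripper opens to 85 mm and grips with 20 to 120 N. Pads are 22 mm wide; open, the fingers measure 114 mm over their backs; the gripper's body (76 mm by 85 mm) begins 54 mm behind the grasp point. The pads swing forward as they close: fully open they stand 13 mm farther back than shut.
Start: joints at [-1.187, 0.264, 1.604, -0, 1.274, -0.037], TCP at [0.276, -0.616, 0.217] pointing down, gripper open.
Joint ranges: [-2.63, 2.63], [-0.94, 2.18], [0.31, 2.57], [-1.31, 4.45], [0, 2.66], [-2.55, 2.55]. Speed limits (rad/s): [2.57, 2.57, 3.14, 3.14, 3.14, 3.14].

### API

Orientations are given as a rotation vector (axis times angle).
In Python, from workcell import * gives the robot as it stands.
- The arm moves only by the tool move_arm, never from a script. Its argument "series" is one flat list of numbers, 7 for each row, row after row: the finger opening in cm, from 0 to 8.54, then the shift along the tool's x, y, z in cm, then the turn, a rotation vector about the tool's x, y, z in degrees. A call has 1 to 5 rows; each row shifts and turns the commanded pose from where the row before left it, along the tool's axes as they then stand; what a row does not reach is not made up. A row lasts 1/8 s, in which the tool goes at most 62.5 mm and 10.7 degrees, less where a joint would pass 70% of its speed; a pose out of reach is approached as far as the arm can. A call is refused whole if a number of a shift passes 6.25 or a number of a turn 10.7, either way. A call with a gripper value outside its range is refused whole. The fingers move at their own pace and stop on an object; "grip_force" is the grip in N (left out, the last holds). Time passes only in rows, so rows that do not move let the fingers close. It gives the time, the measured TCP pose, the force, the opening and the grip force at its end, in the units of the state.
- read_state(): the state, without advancing time (a new reading comes with each control period).
- read_camera(name): name is "side" or "top" or "wrist"; returns the picture (400x640x3 uint8, red, green, blue); there is no depth.
- calibration(name): a dict with "camera_matrix" (3x3 intrinsics, pixels), "rvec" (rotation vector, rad) and "tvec" (3), from world to camera coordinates, as OpenCV has them. Camera axes: x right, y down, z forward; pixel columns grow to the right and rows downward; lengths in m; the calibration is good to about 2 mm. The wrist camera is an equidistant fisheye: a pixel r from the principal point sees the ray r / f radians off the axis. A picture is of the moment at which its call begins: read the wrist's pose just before it. calibration takes no time and is no camera call; for the wrist camera it gives the pose at the moment of the call.
- finish_job(): hands the job in; it is judged then, once.
The state is a dict: "time": time; "q": joint angles; "joint_vel": joint speeds; "joint_torque": joint torques, N m; "tool_pos": TCP position; "tcp_rot": TCP orientation; "wrist_force": force on the tool from outside, world axes, zero at the start; "torque": the same for the moment, N m; "width": opening from 0.0 (shut) to 1.0 (fully open); "grip_force": force on a finger pad.
Only numpy, scipy, OpenCV 4.12 (cv2) and the standard library are available. Lean on these libraries where they do the work, as an engineer would, in place of code of your own. Each camera call takes 0.05 s, during which the arm holds its last target. There are 200 camera calls.

### The job

Pressure-test the filter cassettes: move every one from the white drying rack into the steel clamp holder, standing fully down, one to a slot, and turn the pump valve clockwise past its click to closed. With that done, work the pump lever through four full strokes, each right down and fully back up, then turn the valve back past its click to open while the cassettes are still in the holder. Last, stand every cassette fully down in the rack again, any slot, without knocking over the white bottle or the spray bottle.

Things in the scene. Friction and masses are not known exactly. Their poses are not given: they have to be found in the camera images.
- rack: White plastic drying rack, fixed, 190 x 100 x 38 mm, on a grey foot. Four slots open at the top, in a row along its x axis at x = -66, -22, 22 and 66 mm, each 14 mm (x) by 78 mm (y), mouth at z = 38 mm with a 3 mm chamfer, floor at z = 8 mm. Origin: centre of its underside.
- holder: Steel clamp holder, fixed, the same slotted block as the rack but steel, with an aluminium end platen 52 mm high across each end (x = -123 to -101 and 101 to 123 mm). Four slots open at the top, in a row along its x axis at x = -66, -22, 22 and 66 mm, each 14 mm (x) by 78 mm (y), mouth at z = 38 mm with a 3 mm chamfer, floor at z = 8 mm. Origin: centre of its underside.
- pump: Grey hydraulic hand pump, fixed, base 185 x 84 x 12 mm. Origin: underside, below the lever pivot. The pivot is at (0, 0, 75) mm between two cheeks 87 mm high (x -22 to 22 mm); the lever points to its -x; an aluminium valve block, 52 x 60 mm with its top at z = 55 mm, is centred at x = 85 mm.
- lever (a joint): Pump lever angle, rad. 0 = up against its stop (where its spring returns it), the lever rising at 0.70 rad above level; grows as it is pressed down, 0.72 = right down, level. A spring pushes back with about 6 to 11 N at the grip.
- lever_grip (a point): Point on the axis of the lever's black rubber grip, 130 mm from the pivot; the grip is a round bar 28 mm thick that runs from 70 to 168 mm (and a round end) from the pivot.
- valve (a joint): Release valve angle, rad. 0 = open; grows clockwise seen from above; free up to about 0.15, then a sprung detent resists (about 0.2 N m) until 0.65, and past that it clicks on; 1.3 = closed, its stop a little beyond. The way back is the same: resists from about 1.15 to 0.65, then clicks on towards 0.
- valve_grip (a point): Middle of the valve's black bar grip, on its upright axis, 82 mm above the table. The bar is 40 mm long along this point's x axis, 12 mm thick along y and 30 mm high (61 to 91 mm above the table), on a disc 36 mm across.
- cassette0: Flat filter cassette, loose, grey plastic, 10 mm thick (x) by 70 mm wide (y) by 90 mm high (z), about 70 g, standing on edge in a rack slot at the start and able to lean a little in it. Origin: centre of its underside. Two or three alike are there; absent ones are None from the start.
- cassette1: Flat filter cassette, loose, grey plastic, 10 mm thick (x) by 70 mm wide (y) by 90 mm high (z), about 70 g, standing on edge in a rack slot at the start and able to lean a little in it. Origin: centre of its underside. Two or three alike are there; absent ones are None from the start.
- cassette2: Flat filter cassette, loose, grey plastic, 10 mm thick (x) by 70 mm wide (y) by 90 mm high (z), about 70 g, standing on edge in a rack slot at the start and able to lean a little in it. Origin: centre of its underside. Two or three alike are there; absent ones are None from the start.
- cassette3: Flat filter cassette, loose, grey plastic, 10 mm thick (x) by 70 mm wide (y) by 90 mm high (z), about 70 g, standing on edge in a rack slot at the start and able to lean a little in it. Origin: centre of its underside. Two or three alike are there; absent ones are None from the start.
- vial: Small round amber jar, 26 mm across, 45 mm high, standing loose between the equipment; not part of the job. Origin: underside.
- reagent: White bottle, 60 mm across, 120 mm high; leave alone. Origin: underside.
- spray: Spray bottle, 80 mm across, 192 mm high with a blue head; leave alone. Origin: underside.
Things that resemble listed ones, but are neither listed nor needed, are in the scene too. What is shaped like the cassette0 but purple or red is not meant.

How it is judged:
By the outcome, as a careful person would: the job done as asked, in the order asked, and still so for the second after the job is handed in, with the robot touching nothing.
Of cassette0, cassette1, cassette2, cassette3 only 2 to 3 are there at a start; the rules pass over those that are not, and their reading is None.
At some moment in a run one of vial may be knocked a few centimetres aside while the robot is not near it.
Once in a run the grip may slacken for a moment while it holds something.
It also fails if it takes over 210 s, if anything falls off the work surface, if the arm or the gripper's body presses on something with over 40 N, if the wrist force passes 120 N, or if a joint passes its speed limit or range.

## Working session

There is one attempt and no reset: what is moved stays moved. The work goes in short steps, Python scripts to look and compute and a tool call to move; the robot and the scene stay as the last step left them, time stands still between calls to the robot, and variables do not carry over. Pictures are saved under pics/ and viewed, at most 14 in all, crops included, and the job is handed in when it is done.

Besides the shell and the picture viewer there is one more tool, called after "Emit:" in YAML: its name, and indented under it one key for each argument. move_arm: Moves the arm, as the interface text tells. Its arguments: {"type":"object","properties":{"series":{"type":"array"},"grip_force":{"type":"number"}},"required":["series"]}

```bash
mkdir -p pics; ls; python3 - <<'E'
from workcell import *
import cv2
for n in ("side","top"):
    im=read_camera(n); cv2.imwrite(f"pics/{n}0.png",cv2.cvtColor(im,cv2.COLOR_RGB2BGR)); 
    c=calibration(n); print(n,{k:v.round(3).tolist() for k,v in ((k,__import__('numpy').array(v)) for k,v in c.items())})
s=read_state();print(s)
E
```

```text
pics
side {'camera_matrix': [[414.466, 0.0, 329.117], [0.0, 414.466, 195.296], [0.0, 0.0, 1.0]], 'rvec': [0.281, -2.62, 1.459], 'tvec': [0.487, 0.131, 0.98]}
top {'camera_matrix': [[514.844, 0.0, 320.011], [0.0, 514.844, 210.39], [0.0, 0.0, 1.0]], 'rvec': [2.105, -2.138, 0.201], 'tvec': [-0.009, 0.501, 1.585]}
{'time': 0.1, 'q': array([-1.18688204e+00,  2.64666047e-01,  1.60529927e+00, -3.62833656e-06,
        1.27368195e+00, -3.69329104e-02]), 'joint_vel': array([-3.33576639e-05, -1.93170287e-03, -4.74338444e-03, -3.18705813e-04,
       -1.89061520e-05, -2.54865902e-04]), 'joint_torque': array([-1.55426651e-04, -5.16706967e+01, -3.68590415e+01, -6.20806600e-05,
        6.28162481e-03,  1.37956428e-05]), 'tool_pos': array([ 0.27547002, -0.61545042,  0.21606108]), 'tcp_rot': array([-3.07031810e+00, -6.55776609e-01,  5.62120503e-04]), 'wrist_force': array([0.54433934, 0.59653049, 0.44749942]), 'torque': array([-0.02351894, -0.00940153,  0.02247862]), 'grip_force': 0.0, 'width': 0.9988258752556484}
```

View pics/top0.png

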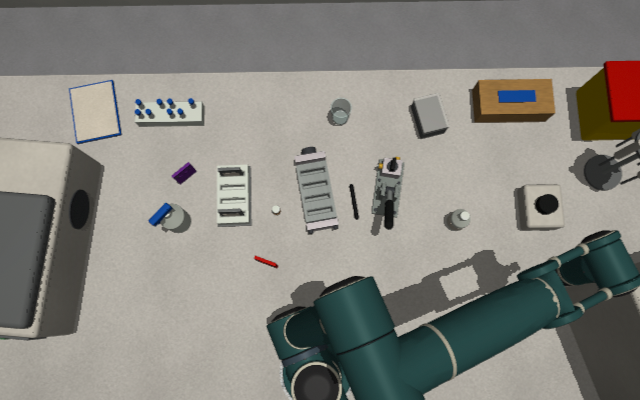

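View pics/side0.png

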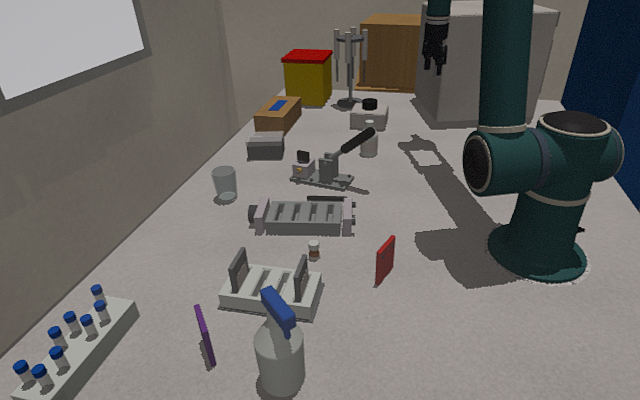

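The top view shows the rack at about (233,195) with two grey cassettes (231,172) and (231,212). The holder is at (317,190) and the pump at (388,190). A purple plate (183,173) and a red one (265,261) are decoys, the spray bottle is at (172,217) and the white bottle at (459,218). I'll enlarge both views to confirm this.

```bash
python3 - <<'E'
import cv2
t=cv2.imread("pics/top0.png")[140:245,205:415]; cv2.imwrite("pics/topc.png",cv2.resize(t,None,fx=3.8,fy=3.8,interpolation=cv2.INTER_CUBIC))
t=cv2.imread("pics/side0.png")[120:325,210:410]; cv2.imwrite("pics/sidec.png",cv2.resize(t,None,fx=2.9,fy=2.9,interpolation=cv2.INTER_CUBIC))
E
```

```text
(no output)
```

View pics/topc.png

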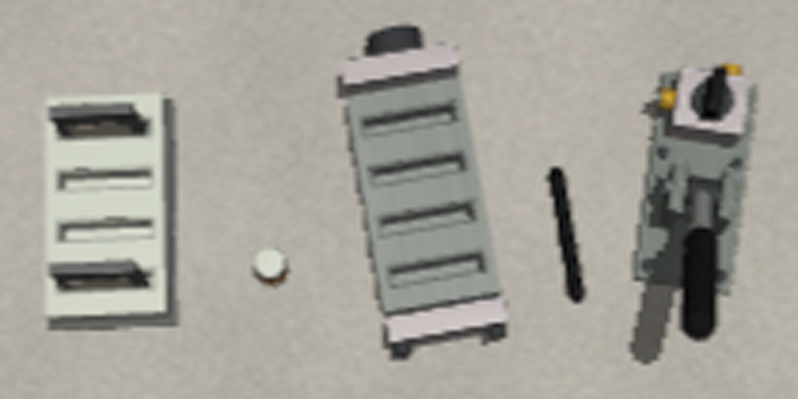

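View pics/sidec.png

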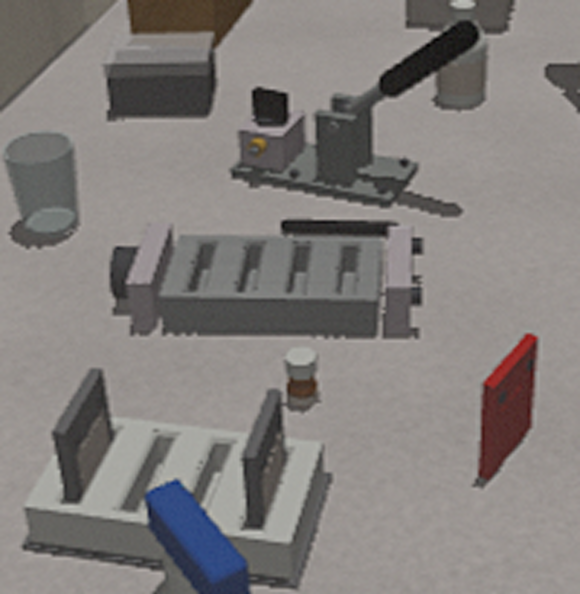

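Crops: exactly two grey cassettes stand in the rack's end slots, at top (231,172) and (231,212). They fit because they are grey and in the white rack; the purple and red plates are out on the table. The holder slots are empty and the valve and lever are clear. Next I fit poses from both views.

```bash
cat > h.py <<'E'
from workcell import *
import numpy as np, cv2
from scipy.optimize import least_squares
from scipy.spatial.transform import Rotation as R
def proj(P,c,fish=False):
    P=np.atleast_2d(P).astype(float)
    K=np.array(c["camera_matrix"]);X=R.from_rotvec(np.ravel(c["rvec"])).apply(P)+np.ravel(c["tvec"])
    if fish:
        r=np.hypot(X[:,0],X[:,1]);th=np.arctan2(r,X[:,2]);uv=X[:,:2]/np.maximum(r,1e-9)[:,None]*th[:,None]
    else: uv=X[:,:2]/X[:,2:]
    return uv@np.diag([K[0,0],K[1,1]])+K[:2,2]
def place(p,L):  # p=x,y,z,yaw
    return R.from_euler('z',p[3]).apply(np.atleast_2d(L))+p[:3]
def fit(obs,p0,freez=True): # obs: (calib,fish,local pts,pixels)
    def f(q):
        p=q if freez else np.array([q[0],q[1],0,q[2]])
        return np.concatenate([(proj(place(p,L),c,fi)-px).ravel() for c,fi,L,px in obs])
    q0=p0 if freez else [p0[0],p0[1],p0[3]]
    s=least_squares(f,q0,loss='soft_l1');return s.x,np.abs(f(s.x)).reshape(-1,2).round(1).tolist()
E
python3 - <<'E'
from h import *
ct,cs=calibration("top"),calibration("side")
T=lambda l:np.array(l)/3.8+[205,140]
S=lambda l:np.array(l)/2.9+[210,120]
# rack: +x local = away from robot (image up). local +y = left = image -x
rk=[(ct,0,np.array([[95,50,38],[95,-50,38],[-95,-50,38],[-95,50,38],[22,0,38],[-22,0,38]])/1e3,T([[46,96],[163,94],[167,316],[46,318],[105,180],[105,230]])),
    (cs,0,np.array([[-95,-50,38],[-95,50,38],[95,50,38]])/1e3,S([[325,447],[298,555],[30,508]]))]
ho=[(ct,0,np.array([[66,0,38],[22,0,38],[-22,0,38],[-66,0,38],[95,50,38],[-95,-50,38],[-95,50,38]])/1e3,T([[409,115],[418,165],[427,216],[437,270],[346,98],[497,298],[382,312]])),
    (cs,0,np.array([[66,0,38],[22,0,38],[-22,0,38],[-66,0,38]])/1e3,S([[202,266],[250,266],[298,267],[348,268]]))]
e=.7
le=lambda d,e=.7:[-d*np.cos(e),0,75+d*np.sin(e)]
pu=[(ct,0,np.array([[85,0,91],le(182)])/1e3,T([[716,83],[699,332]])),
    (cs,0,np.array([[85,0,91],le(175)])/1e3,S([[270,93],[465,35]]))]
for n,o,p0 in (("rack",rk,[.55,.25,0,0]),("hold",ho,[.55,0,0,0]),("pump",pu,[.55,-.2,0,0])):
    for fz in (True,False):
        x,r=fit(o,p0,fz);print(n,x.round(4),r if not fz else '')
s=read_state();print(R.from_rotvec(s['tcp_rot']).as_matrix().round(3).tolist())
c=calibration("wrist");print(c)
E
```

```text
rack [ 0.5598  0.2636 -0.0067  0.0175] 
rack [0.5585 0.264  0.0223] [[0.4, 1.3], [0.3, 0.7], [0.7, 0.0], [0.4, 0.6], [0.4, 0.5], [0.3, 0.7], [0.3, 2.4], [1.7, 4.7], [1.3, 1.4]]
hold [ 0.5663 -0.0052 -0.0037  0.1484] 
hold [ 0.5656 -0.0043  0.1479] [[0.1, 1.2], [0.3, 1.1], [0.4, 0.8], [0.8, 0.1], [0.2, 0.4], [0.3, 1.1], [0.4, 0.2], [0.3, 1.4], [0.2, 1.0], [0.1, 0.9], [0.3, 0.8]]
pump [ 0.5587 -0.2374 -0.0074 -0.1668] 
pump [ 0.5576 -0.2352 -0.1679] [[0.1, 0.7], [0.6, 0.2], [1.6, 1.9], [0.6, 2.1]]
[[0.913, 0.409, -0.001], [0.409, -0.913, 0.002], [0.0, -0.002, -1.0]]
{'camera_matrix': array([[309.70691629,   0.        , 320.18771266],
       [  0.        , 309.70691629, 203.73224791],
       [  0.        ,   0.        ,   1.        ]]), 'rvec': array([-2.40846798,  1.56121837,  0.24626552]), 'tvec': array([-0.6732289 , -0.03983214,  0.37953246])}
```

```bash
cat >> h.py <<'E'
def plan(pos,yaw,w,n=None,rot0=None,pos0=None):
    """rows from measured pose to pos with tool down, tool-x heading yaw"""
    s=read_state();p=np.array(s['tool_pos'] if pos0 is None else pos0);r=R.from_rotvec(s['tcp_rot']) if rot0 is None else rot0
    tgt=R.from_matrix(np.array([[np.cos(yaw),np.sin(yaw),0],[np.sin(yaw),-np.cos(yaw),0],[0,0,-1]]))
    pos=np.array(pos);tot=(r.inv()*tgt).magnitude()*57.3
    n=n or int(max(np.ceil(np.linalg.norm(pos-p)*100/5.5),np.ceil(tot/9),1))
    out=[]
    for i in range(n):
        k=n-i
        d=(r.inv().apply((pos-p)/k)*100).round(2)
        dr=((r.inv()*tgt).as_rotvec(degrees=True)/k).round(1)
        p=p+r.apply(d/100); r=r*R.from_rotvec(dr,degrees=True)
        out.append([w,*d,*dr]);
    for i in range(0,n,5): print([float(v)+0. for row in out[i:i+5] for v in row])
    return p,r
def st():
    s=read_state();print(round(s['time'],2),s['tool_pos'].round(4),R.from_rotvec(s['tcp_rot']).as_matrix()[:,0].round(3),s['wrist_force'].round(1),round(s['width'],3),round(s['grip_force'],1))
E
python3 - <<'E'
from h import *
s=read_state();p=s['tool_pos']
a,b=plan([.45,-.35,.38],1.0,8.5)
plan([.56,-.20,.33],1.5,8.5,rot0=b,pos0=a)
E
```

```text
[8.5, 3.83, -2.45, -2.34, 0.0, 0.0, -4.7, 8.5, 4.01, -2.13, -2.34, 0.0, 0.0, -4.7, 8.5, 4.17, -1.79, -2.34, 0.0, 0.0, -4.8, 8.5, 4.31, -1.43, -2.33, 0.0, 0.0, -4.7, 8.5, 4.41, -1.08, -2.34, 0.0, 0.0, -4.8]
[8.5, 4.49, -0.7, -2.33, -0.1, 0.0, -4.7, 8.5, 4.52, -0.33, -2.34, 0.0, -0.1, -4.8]
[8.5, 4.64, 0.29, 1.25, 0.0, 0.0, -7.2, 8.5, 4.57, 0.87, 1.25, 0.0, 0.0, -7.1, 8.5, 4.43, 1.43, 1.24, 0.0, 0.0, -7.2, 8.5, 4.22, 1.97, 1.25, 0.0, 0.0, -7.1]
```

Emit:
move_arm:
  series: [8.5,3.8,-2.4,-2.3,0,0,-4.7,8.5,4.0,-2.1,-2.3,0,0,-4.7,8.5,4.2,-1.8,-2.3,0,0,-4.8,8.5,4.3,-1.4,-2.3,0,0,-4.7,8.5,4.4,-1.1,-2.3,0,0,-4.8]

```text
time: 0.72
tool_pos: [0.4008, -0.4256, 0.3324]
tcp_rot: [-2.87, -1.276, 0.0]
wrist_force: [1.4, -0.5, -0.4]
width: 0.998
grip_force: 0.0
```

Emit:
move_arm:
  series: [8.5,4.5,-0.7,-2.3,0,0,-4.7,8.5,4.5,-0.3,-2.3,0,0,-4.8,8.5,4.6,0.3,1.2,0,0,-7.2,8.5,4.6,0.9,1.2,0,0,-7.1,8.5,4.4,1.4,1.2,0,0,-7.2]

```text
time: 1.35
tool_pos: [0.5334, -0.238, 0.3415]
tcp_rot: [-2.423, -1.999, 0.0]
wrist_force: [-0.4, -1.3, 0.1]
width: 0.993
grip_force: 0.0
```

Emit:
move_arm:
  series: [8.5,4.2,2.0,1.2,0,0,-7.1,8.5,0,0,0,0,0,0]

```text
time: 1.6
tool_pos: [0.5611, -0.1991, 0.3279]
tcp_rot: [-2.292, -2.143, 0.001]
wrist_force: [-0.2, -0.5, -0.2]
width: 0.994
grip_force: 0.0
```

```bash
python3 - <<'E'
from h import *
import pickle
st();c=calibration("wrist");im=read_camera("wrist");pickle.dump(c,open("w1.pkl","wb"));cv2.imwrite("pics/w1.png",im[:,:,::-1])
print(R.from_rotvec(np.ravel(c['rvec'])).inv().apply(-np.ravel(c['tvec'])),R.from_rotvec(np.ravel(c['rvec'])).as_matrix()[2])
for n,p in (("hold",[.566,-.0045,0,.148]),("pump",[.558,-.236,0,-.167]),("rack",[.559,.264,0,.02])): print(n,proj(place(p,[[0,0,.038]]),c,1))
plan([.56,.13,.33],1.65,8.5)
E
```

```text
1.6 [ 0.5611 -0.1991  0.3279] [0.067 0.998 0.002] [-0.2 -0.5 -0.2] 0.994 0.0
[ 0.56600546 -0.12013254  0.48492294] [-0.02295414 -0.30527552 -0.95198738]
hold [[315.47811537  29.14984205]]
pump [[320.80509077 186.1183661 ]]
rack [[ 300.25862689 -111.59652877]]
[8.5, 4.71, -0.34, -0.01, 0.0, 0.0, -1.2, 8.5, 4.72, -0.24, -0.01, 0.0, 0.0, -1.2, 8.5, 4.72, -0.14, -0.01, 0.0, 0.0, -1.2, 8.5, 4.73, -0.04, -0.02, 0.0, 0.0, -1.2, 8.5, 4.72, 0.06, -0.01, -0.1, 0.0, -1.2]
[8.5, 4.72, 0.16, -0.02, 0.0, 0.0, -1.3, 8.5, 4.72, 0.28, -0.01, -0.1, 0.0, -1.2]
```

View pics/w1.png

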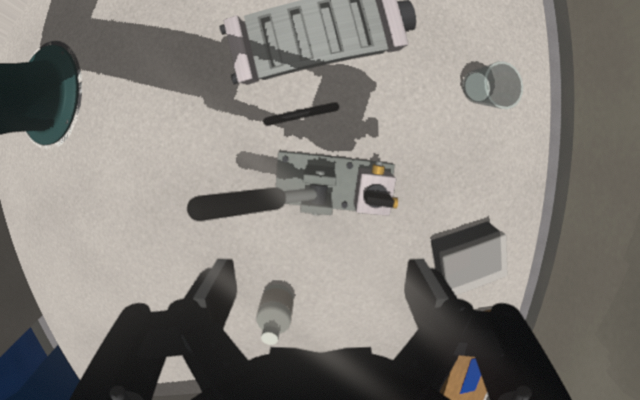

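Wrist view 1: pump in the middle with valve block (376,192) and lever grip from (285,198) to (190,209). Holder is at the top, slots around (265,44) to (357,18).

Emit:
move_arm:
  series: [8.5,4.7,-0.3,0,0,0,-1.2,8.5,4.7,-0.2,0,0,0,-1.2,8.5,4.7,-0.1,0,0,0,-1.2,8.5,4.7,0,0,0,0,-1.2,8.5,4.7,0,0,0,0,-1.2]

```text
time: 2.28
tool_pos: [0.5614, 0.0328, 0.3309]
tcp_rot: [2.186, 2.255, 0.0]
wrist_force: [0.5, -0.5, -0.7]
width: 0.996
grip_force: 0.0
```

Emit:
move_arm:
  series: [8.5,2.0,0,0,0,0,0,8.5,0,0,0,0,0,0]

```text
time: 2.52
tool_pos: [0.5609, 0.0528, 0.3305]
tcp_rot: [2.183, 2.258, -0.0]
wrist_force: [0.2, -0.6, 0.6]
width: 0.997
grip_force: 0.0
```

```bash
python3 - <<'E'
from h import *
import pickle
st();c=calibration("wrist");im=read_camera("wrist");pickle.dump(c,open("w2.pkl","wb"));cv2.imwrite("pics/w2f.png",im[:,:,::-1])
E
```

```text
2.52 [0.5609 0.0528 0.3305] [-0.034  0.999 -0.001] [ 0.2 -0.6  0.6] 0.997 0.0
```

Emit:
move_arm:
  series: [8.5,4.5,0,0,0,0,-1,8.5,4.5,0,0,0,0,-1,8.5,4.5,0,0,0,0,-1,8.5,4.5,0,0,0,0,-1,8.5,4.5,0,0,0,0,-1]

```text
time: 3.2
tool_pos: [0.5465, 0.2765, 0.3303]
tcp_rot: [2.086, 2.348, -0.001]
wrist_force: [-0.1, -0.0, -0.3]
width: 0.999
grip_force: 0.0
```

Emit:
move_arm:
  series: [8.5,0,0,0,0,0,0,8.5,0,0,0,0,0,0]

```text
time: 3.45
tool_pos: [0.5462, 0.2756, 0.3301]
tcp_rot: [2.085, 2.349, -0.002]
wrist_force: [0.0, -0.5, 0.6]
width: 0.997
grip_force: 0.0
```

```bash
python3 - <<'E'
from h import *
import pickle
st();c=calibration("wrist");im=read_camera("wrist");pickle.dump(c,open("w3.pkl","wb"));cv2.imwrite("pics/w3f.png",im[:,:,::-1])
a=cv2.imread("pics/w2f.png")
print(proj(place([.566,-.0045,0,.148],[[0,0,.038]]),pickle.load(open("w2.pkl","rb")),1),proj(place([.559,.264,0,.02],[[0,0,.038]]),c,1))
cv2.imwrite("pics/w23.png",cv2.resize(np.hstack([a[60:300,200:460],im[60:300,200:460,::-1]]),None,fx=1.5,fy=1.5,interpolation=cv2.INTER_CUBIC))
E
```

```text
3.45 [0.5462 0.2756 0.3301] [-0.119  0.993 -0.001] [ 0.  -0.5  0.6] 0.997 0.0
[[322.58715836 198.1541204 ]] [[328.17902492 169.48039537]]
```

View pics/w23.png

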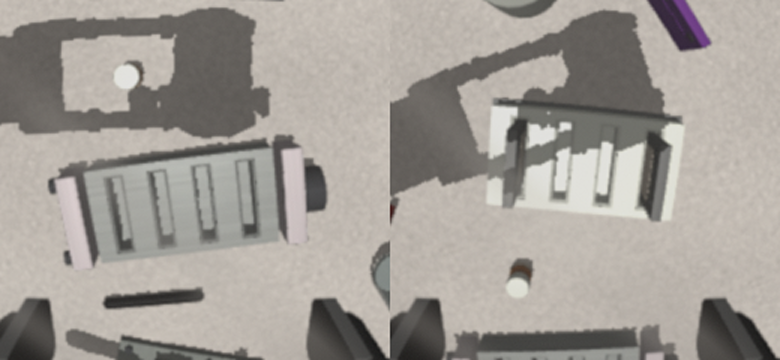

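Crops of wrist views 2 and 3: holder slot centres at crop (119,214), (160,208), (204,202), (247,198). Rack top corners are (492,106), (683,121), (671,219), (488,203), with cassettes in its two end slots. Refitting from all views.

```bash
python3 - <<'E'
from h import *
import pickle
ct,cs=calibration("top"),calibration("side")
w1,w2,w3=[pickle.load(open(f"w{i}.pkl","rb")) for i in (1,2,3)]
T=lambda l:np.array(l)/3.8+[205,140]
S=lambda l:np.array(l)/2.9+[210,120]
W=lambda l:np.array(l)/1.5+[200,60]
rk=[(ct,0,np.array([[95,50,38],[95,-50,38],[-95,-50,38],[-95,50,38],[22,0,38],[-22,0,38]])/1e3,T([[46,96],[163,94],[167,316],[46,318],[105,180],[105,230]])),
    (w3,1,np.array([[-95,50,38],[95,50,38],[95,-50,38],[-95,-50,38],[-22,0,38],[22,0,38]])/1e3,W([[102,106],[293,121],[281,219],[98,203],[172,161],[215,165]]))]
H=np.array([[66,0,38],[22,0,38],[-22,0,38],[-66,0,38]])/1e3
ho=[(ct,0,H,T([[409,115],[418,165],[427,216],[437,270]])),(cs,0,H,S([[202,266],[250,266],[298,267],[348,268]])),
    (w2,1,H,W([[247,198],[204,202],[160,208],[119,214]])),(w1,1,H,np.array([[358,18],[330,26],[297,34],[265,44]]))]
le=lambda d,e=.7:[-d*np.cos(e),0,75+d*np.sin(e)]
pu=[(ct,0,np.array([[85,0,91],le(182)])/1e3,T([[716,83],[699,332]])),
    (cs,0,np.array([[85,0,91],le(175)])/1e3,S([[270,93],[465,35]])),
    (w1,1,np.array([le(180),le(70),[59,30,55],[111,30,55],[111,-30,55],[59,-30,55]])/1e3,np.array([[190,209],[283,198],[360,174],[395,180],[393,212],[357,212]]))]
for n,o,p0 in (("rack",rk,[.55,.25,0,0]),("rack_w",rk[1:],[.55,.25,0,0]),("hold",ho,[.55,0,0,0]),("hold_w",ho[2:],[.55,0,0,0]),("pump",pu,[.55,-.2,0,0]),("pump_w",pu[2:],[.55,-.2,0,0])):
    for fz in (True,False):
        x,r=fit(o,p0,fz);print(n,x.round(4),r if not fz else '')
E
```

```text
rack [ 0.561   0.2644 -0.0052  0.0336] 
rack [0.5606 0.2651 0.0344] [[1.0, 0.9], [1.0, 0.1], [0.7, 0.9], [0.3, 0.1], [0.8, 0.1], [0.5, 0.1], [0.7, 0.1], [0.9, 1.3], [0.1, 0.0], [1.0, 0.8], [0.1, 0.3], [0.8, 0.2]]
rack_w [ 0.5608  0.2649 -0.0042  0.0383] 
rack_w [0.5606 0.2657 0.0382] [[0.8, 0.3], [0.9, 0.7], [0.1, 0.6], [0.8, 0.6], [0.1, 0.0], [0.9, 0.3]]
hold [ 0.5643 -0.0041 -0.0027  0.1829] 
hold [ 0.5641 -0.0037  0.1824] [[1.0, 1.8], [0.7, 1.6], [0.4, 1.3], [0.3, 0.3], [0.0, 0.7], [0.3, 0.6], [0.6, 0.9], [0.3, 1.1], [0.3, 0.6], [0.3, 0.9], [0.4, 1.0], [0.5, 1.1], [1.1, 1.1], [0.8, 0.8], [2.0, 1.5], [4.2, 3.2]]
hold_w [ 0.5636 -0.0039 -0.0036  0.1906] 
hold_w [ 0.5635 -0.0038  0.1884] [[0.7, 0.8], [0.7, 0.8], [0.0, 1.1], [0.9, 1.4], [0.6, 0.9], [1.3, 0.8], [1.6, 1.3], [3.8, 2.8]]
pump [ 0.5564 -0.2372 -0.0065 -0.1726] 
pump [ 0.5561 -0.2353 -0.1743] [[0.1, 1.2], [0.8, 0.3], [1.0, 2.0], [1.1, 2.0], [0.6, 0.3], [6.8, 0.0], [2.8, 1.1], [2.7, 2.9], [2.2, 3.8], [0.0, 0.4]]
pump_w [ 0.5553 -0.2362 -0.0032 -0.1734] 
pump_w [ 0.5558 -0.2354 -0.175 ] [[0.4, 0.3], [7.0, 0.0], [2.6, 1.0], [2.5, 2.8], [2.5, 3.9], [0.2, 0.5]]
```

```bash
python3 - <<'E'
from h import *
import pickle
from scipy.ndimage import map_coordinates
from scipy.optimize import minimize
ct=calibration("top")
def seg(a,b,n=40): return np.linspace(a,b,n)
def rect(cx,cy,w,h,z):
    c=[[cx-w/2,cy-h/2,z],[cx+w/2,cy-h/2,z],[cx+w/2,cy+h/2,z],[cx-w/2,cy+h/2,z]]
    return np.vstack([seg(c[i],c[(i+1)%4]) for i in range(4)])/1e3
hold=np.vstack([rect(x,0,14,78,38) for x in (-66,-22,22,66)]+[rect(s*112,0,22,100,52) for s in(-1,1)]+[seg([-95,y,38],[95,y,38],80)/1e3 for y in(-50,50)])
rack=np.vstack([rect(x,0,14,78,38) for x in (-22,22)]+[rect(0,0,190,100,38)]*2)
vis=[]
for n,model,p0,views in (("hold",hold,[.564,-.0038,.165],[("w2f","w2"),("top0",None)]),("rack",rack,[.5606,.2653,.034],[("w3f","w3"),("top0",None)])):
    G=[]
    for f,c in views:
        g=cv2.GaussianBlur(cv2.cvtColor(cv2.imread(f"pics/{f}.png"),cv2.COLOR_BGR2GRAY).astype(np.float32),(0,0),1.0)
        m=np.hypot(cv2.Sobel(g,cv2.CV_32F,1,0),cv2.Sobel(g,cv2.CV_32F,0,1));m=cv2.GaussianBlur(np.minimum(m,80),(0,0),1.0)
        G.append((m,pickle.load(open(c+".pkl","rb")) if c else ct,bool(c),f))
    def score(q,vs):
        P=place([q[0],q[1],0,q[2]],model);return -sum(map_coordinates(m,proj(P,c,fi)[:,::-1].T,order=1).mean() for m,c,fi,_ in vs)
    for vs in (G[:1],G[1:],G):
        best=min((minimize(score,np.array(p0)+[dx,dy,dt],args=(vs,),method='Nelder-Mead',options=dict(initial_simplex=None)) for dx in(-.003,.003) for dy in(-.003,.003) for dt in(-.025,0,.025)),key=lambda s:s.fun)
        print(n,len(vs),vs[0][3],best.x.round(4),round(best.fun,1))
        if vs is not G and vs[0] is G[0]: bw=best.x
    m,c,fi,f=G[0]; im=cv2.resize(cv2.imread(f"pics/{f}.png")[90:270,200:430],None,fx=1.7,fy=2*.85,interpolation=cv2.INTER_CUBIC)
    for u,v in proj(place([bw[0],bw[1],0,bw[2]],model),c,fi): cv2.circle(im,(int((u-200)*1.7),int((v-90)*1.7)),0,(0,0,255),-1)
    vis.append(im)
cv2.imwrite("pics/ov.png",np.hstack(vis))
E
```

```text
hold 1 w2f [ 0.5635 -0.0044  0.1674] -62.7
hold 1 top0 [ 0.5708 -0.0029  0.1514] -66.0
hold 2 w2f [ 0.5667 -0.0038  0.1633] -125.2
rack 1 w3f [0.5604 0.2651 0.025 ] -63.0
rack 1 top0 [0.5644 0.2541 0.0097] -68.8
rack 2 w3f [0.5605 0.2648 0.0267] -130.0
```

View pics/ov.png

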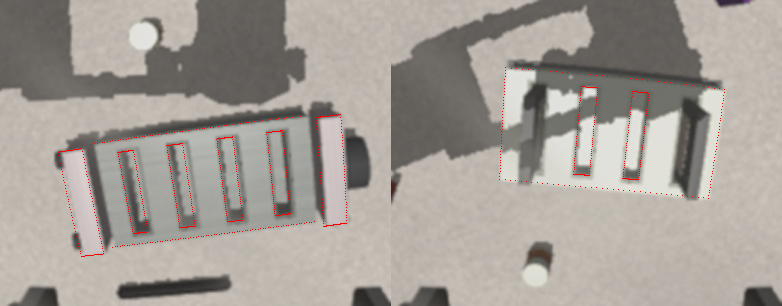

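The overlay matches in both: holder at (.564,-.004) yaw .166, rack at (.560,.265) yaw .026.

```bash
cat >> h.py <<'E'
RK=[.5604,.2650,0,.026]; HO=[.5640,-.0042,0,.166]; PU=[.5561,-.2358,0,-.1735]
def slot(o,x,z): 
    p=place(o,[[x/1e3,0,0]])[0]; return [p[0],p[1],z]
E
python3 - <<'E'
from h import *
a,b=plan(slot(RK,66,.18),1.597,4);plan(slot(RK,66,.066),1.597,4,pos0=a,rot0=b)
E
```

```text
[4.0, -0.45, 1.96, 3.76, 0.0, 0.0, 1.3, 4.0, -0.4, 1.97, 3.75, 0.0, 0.0, 1.3, 4.0, -0.36, 1.99, 3.76, 0.0, 0.0, 1.3, 4.0, -0.32, 1.99, 3.75, 0.0, 0.1, 1.4]
[4.0, 0.0, 0.0, 3.8, 0.0, 0.0, 0.0, 4.0, 0.0, 0.0, 3.8, 0.0, 0.0, 0.0, 4.0, -0.01, 0.0, 3.8, 0.0, 0.0, 0.0]
```

Emit:
move_arm:
  series: [4,-0.4,2.0,3.8,0,0,1.3,4,-0.4,2.0,3.8,0,0,1.3,4,-0.4,2.0,3.7,0,0,1.3,4,-0.3,2.0,3.7,0,0,1.4,4,0,0,0,0,0,0]
  grip_force: 40

```text
time: 4.12
tool_pos: [0.6253, 0.2659, 0.1756]
tcp_rot: [-2.192, -2.247, 0.012]
wrist_force: [0.4, 0.3, -0.4]
width: 0.469
grip_force: 0.0
```

```bash
python3 - <<'E'
from h import *
st();plan(slot(RK,66,.066),1.597,4,n=4)
im=read_camera("wrist");cv2.imwrite("pics/w4.png",cv2.resize(im[100:,:,::-1],None,fx=1.1,fy=1.1))
E
```

```text
4.12 [0.6253 0.2659 0.1756] [-0.025  1.    -0.003] [ 0.4  0.3 -0.4] 0.469 0.0
[4.0, 0.03, 0.05, 2.74, -0.1, 0.0, 0.0, 4.0, 0.03, 0.04, 2.74, -0.1, 0.1, 0.0, 4.0, 0.02, 0.04, 2.74, -0.1, 0.0, 0.0, 4.0, 0.03, 0.03, 2.74, -0.1, 0.1, -0.1]
```

View pics/w4.png

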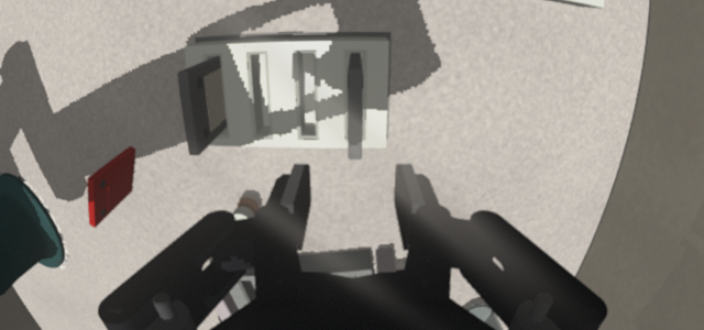

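The cassette (355,105) is centred between the fingers (307 and 397), so I descend and grip.

Emit:
move_arm:
  series: [4,0,0,3.0,-0.1,0.1,0,4,0,0,3.0,-0.1,0,0,4,0,0.1,2.5,-0.1,0,0,4,0.1,0.1,2.5,0,0,0,4,0,0,0,0,0,0]

```text
time: 4.8
tool_pos: [0.6279, 0.2699, 0.0704]
tcp_rot: [2.189, 2.251, 0.005]
wrist_force: [-0.0, 0.4, 0.7]
width: 0.473
grip_force: 0.0
```

Emit:
move_arm:
  series: [0.5,0,0,0,0,0,0,0.5,0,0,0,0,0,0,0.5,0,0,0,0,0,0,0.5,0,0,0,0,0,0,0.5,0,0,0,0,0,0]
  grip_force: 40

```text
time: 5.42
tool_pos: [0.6303, 0.2712, 0.0732]
tcp_rot: [2.187, 2.25, 0.013]
wrist_force: [-1.5, -0.9, 6.0]
width: 0.095
grip_force: 40.8
```

Emit:
move_arm:
  series: [0.5,0,0,-2.5,0,0,0,0.5,0,0,-3,0,0,0,0.5,0,0,-3.5,0,0,0,0.5,0,0,-3.5,0,0,0,0.5,0,0,0,0,0,0]

```text
time: 6.05
tool_pos: [0.6309, 0.2714, 0.2007]
tcp_rot: [2.186, 2.248, 0.021]
wrist_force: [1.0, -0.2, -0.6]
width: 0.103
grip_force: 39.8
```

```bash
python3 - <<'E'
from h import *
st();Y=1.5708+.166
a,b=plan(slot(HO,66,.19),Y,.5);plan(slot(HO,66,.068),Y,.5,pos0=a,rot0=b)
E
```

```text
6.05 [0.6309 0.2714 0.2007] [-0.028  1.     0.005] [ 1.  -0.2 -0.6] 0.103 39.8
[0.5, -5.29, -0.19, 0.19, 0.2, 0.0, -1.6, 0.5, -5.29, -0.33, 0.19, 0.2, -0.1, -1.6, 0.5, -5.27, -0.48, 0.19, 0.1, 0.0, -1.6, 0.5, -5.26, -0.63, 0.2, 0.2, -0.1, -1.5, 0.5, -5.24, -0.77, 0.21, 0.1, 0.0, -1.6]
[0.5, 0.0, 0.0, 4.07, 0.0, 0.0, 0.0, 0.5, 0.0, 0.0, 4.06, 0.0, 0.0, 0.0, 0.5, 0.0, 0.0, 4.07, 0.0, 0.0, 0.0]
```

```bash
cat >> h.py <<'E'
def wcal(pos,rot): # wrist calibration for another tool pose
    s=read_state();c=calibration("wrist");A=R.from_rotvec(s['tcp_rot']);B=R.from_rotvec(np.ravel(c['rvec']))
    Rt=R.from_rotvec(rot); t=np.ravel(c['tvec'])+B.apply(s['tool_pos'])  # Xc = B A (Xt) + t
    BA=B*A; Bn=BA*Rt.inv(); return dict(camera_matrix=c['camera_matrix'],rvec=Bn.as_rotvec(),tvec=t-Bn.apply(pos))
def unproj(px,c,z):
    f=lambda q:(proj([[q[0],q[1],z]],c,True)-px).ravel()
    return least_squares(f,[.56,.2]).x
E
python3 - <<'E'
from h import *
c=wcal(np.array([.6253,.2659,.1756]),np.array([-2.192,-2.247,.012]))
for px in ([355,52],[355,158]): print(unproj(np.array(px)/1.1+[0,100],c,.098).round(4))
for x in (61,71):print(proj([[*slot(RK,x,.098)[:2],.098]],c,1))
im=cv2.imread("pics/w4.png");c2=cv2.resize(im[30:170,170:410],None,fx=3,fy=3,interpolation=cv2.INTER_CUBIC)
now=read_camera("wrist")[:,:,::-1][90:330,200:440]
cv2.imwrite("pics/w5.png",cv2.resize(now,None,fx=2.4,fy=2.4,interpolation=cv2.INTER_CUBIC))
E
```

```text
[0.6248 0.3143]
[0.6269 0.2342]
[[316.88274641 206.74842999]]
[[329.40813266 206.75513448]]
```

View pics/w5.png

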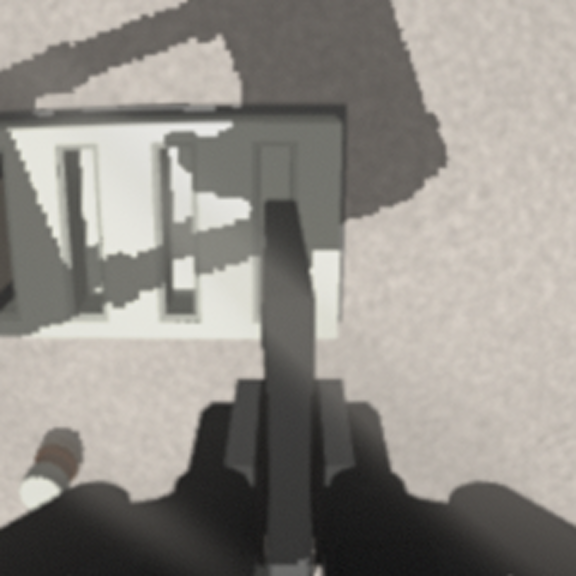

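Wrist crop: the cassette is held between the pads, its lower far edge at crop (283,201) and its upper far edge near (292,285). From these I measure its offset in the hand.

```bash
python3 - <<'E'
from h import *
c=calibration("wrist");st()
for px,z in (([283,201],.136),([265,201],.136),([301,201],.136),([292,285],.226),([292,560],.226)): print(unproj(np.array(px)/2.4+[200,90],c,z).round(4))
E
```

```text
6.1 [0.6295 0.2708 0.1979] [-0.028  1.     0.003] [ 0.6 -0.1 -0.8] 0.101 39.8
[0.6268 0.3024]
[0.6214 0.3023]
[0.6323 0.3026]
[0.6281 0.3062]
[0.63   0.2421]
```

```bash
python3 - <<'E'
from h import *
print(R.from_rotvec(read_state()['tcp_rot']).as_matrix()[:,2].round(4))
p=place(HO,[[.066,.0025,.15]])[0]; print(p)
plan(p,1.5708+.166,.5)
E
```

```text
[ 0.0096  0.0036 -0.9999]
[0.62867964 0.00917139 0.15      ]
[0.5, -5.23, -0.17, 0.94, 0.1, 0.0, -1.6, 0.5, -5.23, -0.32, 0.94, 0.1, 0.0, -1.6, 0.5, -5.22, -0.46, 0.94, 0.1, 0.0, -1.6, 0.5, -5.2, -0.61, 0.94, 0.1, -0.1, -1.5, 0.5, -5.18, -0.73, 0.95, 0.2, 0.0, -1.6]
```

Emit:
move_arm:
  series: [0.5,-5.2,-0.2,0.9,0.1,0,-1.6,0.5,-5.2,-0.3,0.9,0.1,0,-1.6,0.5,-5.2,-0.5,0.9,0.1,0,-1.6,0.5,-5.2,-0.6,0.9,0.1,-0.1,-1.5,0.5,-5.2,-0.7,0.9,0.2,0,-1.6]

```text
time: 6.72
tool_pos: [0.6254, 0.0077, 0.1476]
tcp_rot: [-2.025, -2.395, 0.009]
wrist_force: [0.3, -1.5, -1.1]
width: 0.099
grip_force: 39.8
```

Emit:
move_arm:
  series: [0.5,0,0,0,0,0,0,0.5,0,0,0,0,0,0,0.5,0,0,0,0,0,0]

```text
time: 7.1
tool_pos: [0.6269, 0.0105, 0.1496]
tcp_rot: [-2.026, -2.396, 0.006]
wrist_force: [0.1, -0.4, -1.1]
width: 0.102
grip_force: 39.8
```

```bash
python3 - <<'E'
from h import *
st();s=read_state();print(R.from_rotvec(s['tcp_rot']).as_matrix()[:,2].round(4))
c=calibration("wrist");im=read_camera("wrist")[:,:,::-1].copy()
for u,v in proj(place(HO,[[.066+a,b,.038] for a in(-.007,.007) for b in np.linspace(-.039,.039,60)]),c,1): 
    im[int(round(v)),int(round(u))]=(0,0,255)
cv2.imwrite("pics/w6.png",cv2.resize(im[90:330,200:440],None,fx=2.4,fy=2.4,interpolation=cv2.INTER_NEAREST))
plan(place(HO,[[.066,.0025,.072]])[0],1.5708+.166,.5,n=4)
E
```

```text
7.1 [0.6269 0.0105 0.1496] [-0.167  0.986  0.   ] [ 0.1 -0.4 -1.1] 0.102 39.8
[-5.4e-03 -6.0e-04 -1.0e+00]
[0.5, -0.04, 0.04, 1.95, -0.1, 0.0, 0.0, 0.5, -0.04, 0.04, 1.94, -0.1, 0.0, 0.0, 0.5, -0.04, 0.04, 1.95, 0.0, 0.0, 0.0, 0.5, -0.05, 0.04, 1.94, -0.1, 0.0, 0.1]
```

View pics/w6.png

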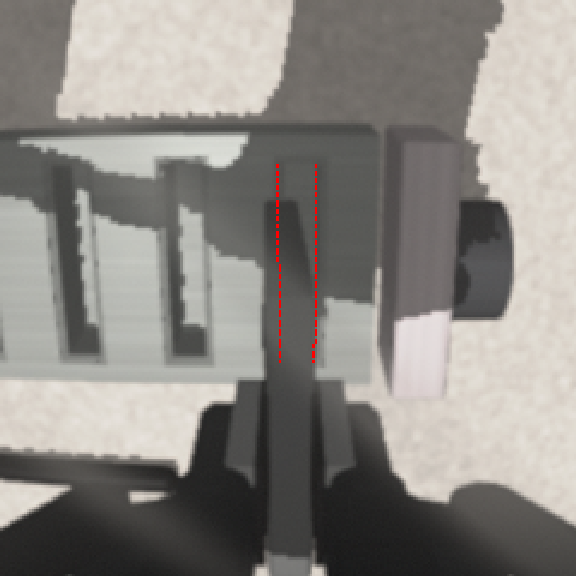

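```bash
python3 - <<'E'
from h import *
c=calibration("wrist");Rz=R.from_euler('z',HO[3])
for px,z in (([265,201],.0846),([301,201],.0846),([283,201],.0846),([292,285],.1746),([277,160],.038),([325,160],.038)):
    q=unproj(np.array(px)/2.4+[200,90],c,z); print((Rz.inv().apply([q[0]-HO[0],q[1]-HO[1],0])*1e3).round(1))
s=read_state()['tool_pos'];print(Rz.inv().apply(s-np.array([HO[0],HO[1],0]))*1e3)
E
```

```text
[56.5 35.   0. ]
[67.5 35.   0. ]
[62. 35.  0.]
[64.7 38.6  0. ]
[59.2 40.1  0. ]
[76.8 40.1  0. ]
[ 64.61479991   4.18146763 149.83649339]
```

Both the grip in the rack and this view put the cassette about 4 mm short along the holder's x, so I shift tool y by +0.4 cm and descend.

Emit:
move_arm:
  series: [0.5,0,0.4,0,-0.2,0,0,0.5,0,0,2,0,0,0,0.5,0,0,2,0,0,0,0.5,0,0,1.5,0,0,0,0.5,0,0,0.5,0,0,0]

```text
time: 7.78
tool_pos: [0.6394, 0.011, 0.1003]
tcp_rot: [2.023, 2.389, 0.018]
wrist_force: [-2.3, 4.8, 50.6]
width: 0.105
grip_force: 68.8
```

```bash
python3 - <<'E'
from h import *
st();s=read_state()['tool_pos'];print(R.from_euler('z',HO[3]).inv().apply(s-np.array([HO[0],HO[1],0]))*1e3)
E
```

```text
7.78 [0.6394 0.011  0.1003] [-0.165  0.986 -0.001] [-2.3  4.8 50.6] 0.105 68.8
[ 76.83635865   2.57961085 100.25474697]
```

Emit:
move_arm:
  series: [0.5,0,0,-1,0,0,0,0.5,0,0,-1.5,0,0,0,0.5,0,0,0,0,0,0,0.5,0,0,0,0,0,0]

```text
time: 8.28
tool_pos: [0.6301, 0.0098, 0.1136]
tcp_rot: [-2.028, -2.396, 0.004]
wrist_force: [0.5, 0.4, -0.7]
width: 0.103
grip_force: 39.8
```

```bash
python3 - <<'E'
from h import *
import pickle
st();s=read_state();print(R.from_euler('z',HO[3]).inv().apply(s['tool_pos']-np.array([HO[0],HO[1],0]))*1e3,R.from_rotvec(s['tcp_rot']).as_matrix()[:,2].round(4))
c=calibration("wrist");pickle.dump(c,open("w7.pkl","wb"));im=read_camera("wrist")[:,:,::-1]
sd=read_camera("side")[:,:,::-1];cv2.imwrite("pics/side7.png",sd)
A=cv2.resize(im[120:330,240:420],None,fx=2.6,fy=2.6,interpolation=cv2.INTER_CUBIC);B=cv2.resize(sd[120:250,230:370],(300,546-268),interpolation=cv2.INTER_CUBIC)
o=np.zeros((546,780,3),np.uint8);o[:,:468]=A;o[:278,470:770]=B;cv2.imwrite("pics/w7.png",o)
E
```

```text
8.28 [0.6301 0.0098 0.1136] [-0.165  0.986  0.   ] [ 0.5  0.4 -0.7] 0.103 39.8
[ 67.50977201   2.8762844  113.57406019] [-3.5e-03 -3.0e-04 -1.0e+00]
```

View pics/w7.png

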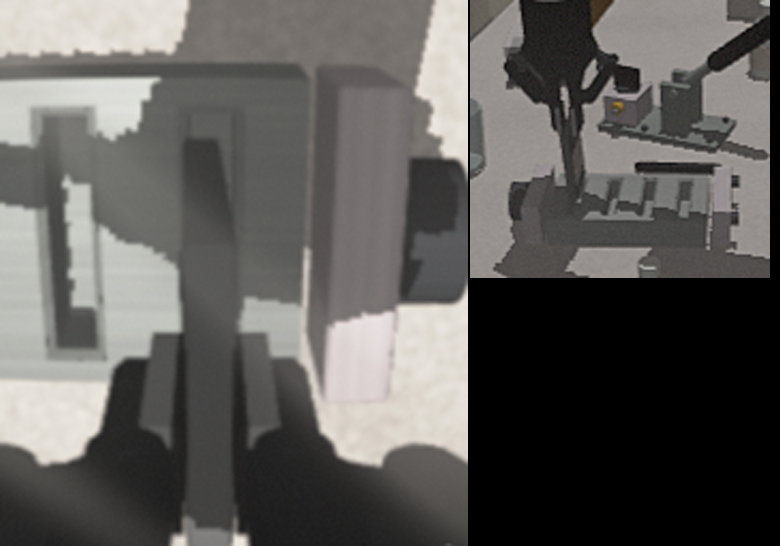

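Crop: slot mouth at rows 110 to 240 spans x 183–242 (centre 213). The cassette's bottom edge (row 140) spans 182–220 (centre 201), so it is still left of the slot centre.

```bash
python3 - <<'E'
from h import *
c=calibration("wrist");Rz=R.from_euler('z',HO[3])
for px,z in (([182,140],.0486),([220,140],.0486),([183,110],.038),([242,110],.038),([31,110],.038),([95,110],.038),([48,358],.038),([105,358],.038),([182,245],.1386),([236,245],.1386),([183,520],.1386),([235,520],.1386)):
    q=unproj(np.array(px)/2.6+[240,120],c,z); print(px,(Rz.inv().apply([q[0]-HO[0],q[1]-HO[1],0])*1e3).round(1))
E
```

```text
[182, 140] [59.1 33.7  0. ]
[220, 140] [69.8 33.7  0. ]
[183, 110] [59.1 40.4  0. ]
[242, 110] [76.4 40.4  0. ]
[31, 110] [13.8 40.9  0. ]
[95, 110] [33.2 40.6  0. ]
[48, 358] [ 13.6 -41.4   0. ]
[105, 358] [ 32.7 -41.    0. ]
[182, 245] [62.3 34.8  0. ]
[236, 245] [71.7 34.9  0. ]
[183, 520] [ 61.6 -26.    0. ]
[235, 520] [ 72.3 -26.    0. ]
```

Emit:
move_arm:
  series: [0.5,0,0.15,0,-1.5,0,0,0.5,0,0,0,0,0,0,0.5,0,0,0,0,0,0,0.5,0,0,1.0,0,0,0,0.5,0,0,0.4,0,0,0]

```text
time: 9.0
tool_pos: [0.6321, 0.0102, 0.0997]
tcp_rot: [2.02, 2.387, 0.028]
wrist_force: [-0.5, 0.9, -0.6]
width: 0.103
grip_force: 44.8
```

Emit:
move_arm:
  series: [0.5,0,0,0.4,0,0,0,0.5,0,0,0,0,0,0]

```text
time: 9.25
tool_pos: [0.6324, 0.0102, 0.0962]
tcp_rot: [2.02, 2.386, 0.028]
wrist_force: [0.3, 0.5, -0.5]
width: 0.101
grip_force: 44.8
```

It has entered the slot without force, so I continue down.

Emit:
move_arm:
  series: [0.5,0,0,0.6,0,0,0,0.5,0,0,0.6,0,0,0,0.5,0,0,0.6,0,0,0,0.5,0,0,0.3,0,0,0,0.5,0,0,0,0,0,0]

```text
time: 9.88
tool_pos: [0.6331, 0.0103, 0.0755]
tcp_rot: [2.02, 2.386, 0.029]
wrist_force: [-0.1, -0.6, -0.3]
width: 0.099
grip_force: 44.8
```

Emit:
move_arm:
  series: [0.5,0,0,0.3,0,0,0,0.5,0,0,0,0,0,0]

```text
time: 10.12
tool_pos: [0.6334, 0.0102, 0.0732]
tcp_rot: [2.019, 2.386, 0.029]
wrist_force: [-0.7, -0.5, 1.8]
width: 0.103
grip_force: 45.2
```

Emit:
move_arm:
  series: [3,0,0,0,0,0,0,3,0,0,0,0,0,0,3,0,0,0,0,0,0,3,0,0,-2,0,0,0,4,0,0,-4,0,0,0]

```text
time: 10.75
tool_pos: [0.6304, 0.0101, 0.1324]
tcp_rot: [2.021, 2.388, 0.025]
wrist_force: [0.8, 0.4, -0.4]
width: 0.468
grip_force: 0.0
```

Emit:
move_arm:
  series: [4,0,0,-5,0,0,0,4,0,0,-1,0,0,0,4,0,0,0,0,0,0]

```text
time: 11.12
tool_pos: [0.6315, 0.0098, 0.1952]
tcp_rot: [2.017, 2.384, 0.033]
wrist_force: [-0.7, -0.5, -0.4]
width: 0.466
grip_force: 0.0
```

```bash
python3 - <<'E'
from h import *
st();p=place(RK,[[-.062,.002,.18]])[0];print(p);plan(p,1.5708+.026,4)
E
```

```text
11.12 [0.6315 0.0098 0.1952] [-0.165  0.986 -0.001] [-0.7 -0.5 -0.4] 0.466 0.0
[0.49836896 0.26538751 0.18      ]
[4.0, 4.57, -1.49, 0.21, 0.3, 0.0, 1.3, 4.0, 4.53, -1.59, 0.22, 0.3, 0.0, 1.3, 4.0, 4.5, -1.7, 0.22, 0.3, 0.0, 1.4, 4.0, 4.45, -1.8, 0.23, 0.2, 0.0, 1.3, 4.0, 4.41, -1.9, 0.24, 0.3, 0.0, 1.4]
[4.0, 4.36, -2.01, 0.25, 0.2, -0.1, 1.3]
```

Emit:
move_arm:
  series: [4,4.6,-1.5,0.2,0.3,0,1.3,4,4.5,-1.6,0.2,0.3,0,1.3,4,4.5,-1.7,0.2,0.3,0,1.4,4,4.4,-1.8,0.2,0.2,0,1.3,4,4.4,-1.9,0.2,0.3,0,1.4]

```text
time: 11.75
tool_pos: [0.5171, 0.2229, 0.1796]
tcp_rot: [-2.166, -2.272, 0.004]
wrist_force: [0.6, 1.0, -0.0]
width: 0.472
grip_force: 0.0
```

Emit:
move_arm:
  series: [4,4.4,-2.0,0.3,0.2,0,1.3,4,0,0,0,0,0,0,4,0,0,0,0,0,0]

```text
time: 12.12
tool_pos: [0.4965, 0.2646, 0.1775]
tcp_rot: [-2.188, -2.249, 0.007]
wrist_force: [0.2, -0.4, 0.5]
width: 0.464
grip_force: 0.0
```

```bash
python3 - <<'E'
from h import *
st();s=read_state();print(R.from_rotvec(s['tcp_rot']).as_matrix()[:,2].round(4))
c=calibration("wrist");im=read_camera("wrist")[:,:,::-1];cv2.imwrite("pics/w8f.png",im)
cv2.imwrite("pics/w8.png",cv2.resize(im[110:330,200:460],None,fx=2.5,fy=2.5,interpolation=cv2.INTER_CUBIC))
plan(place(RK,[[-.062,.002,.072]])[0],1.5708+.026,4,n=4)
E
```

```text
12.12 [0.4965 0.2646 0.1775] [-0.027  1.    -0.   ] [ 0.2 -0.4  0.5] 0.464 0.0
[-5.5e-03 -5.0e-04 -1.0e+00]
[4.0, 0.03, 0.05, 2.65, -0.1, 0.0, 0.0, 4.0, 0.03, 0.04, 2.65, -0.1, 0.0, 0.0, 4.0, 0.03, 0.04, 2.64, 0.0, 0.0, 0.0, 4.0, 0.03, 0.04, 2.65, -0.1, 0.0, 0.0]
```

View pics/w8.png

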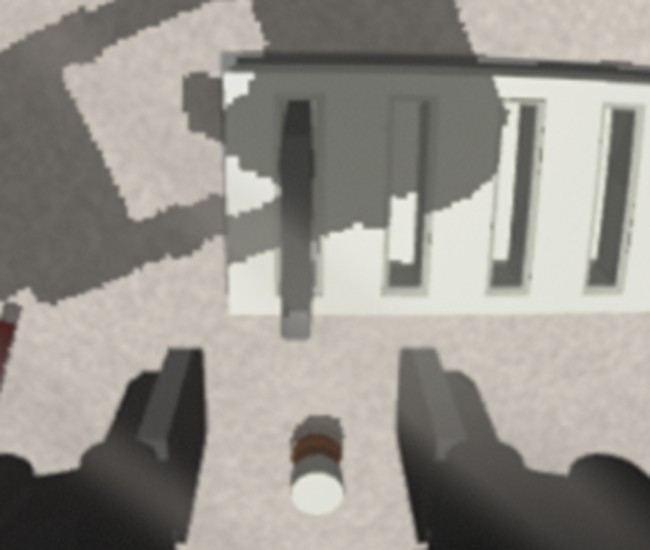

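The cassette is centred (296 against finger midpoint 302); I descend and grip.

Emit:
move_arm:
  series: [4,0,0,3.0,-0.2,0,0,4,0,0,3.0,-0.2,0,0,4,0,0,2.5,0,0,0,4,0,0,2,0,0,0,4,0,0,0,0,0,0]

```text
time: 12.8
tool_pos: [0.4962, 0.2631, 0.0717]
tcp_rot: [2.194, 2.248, -0.002]
wrist_force: [-0.1, 0.9, -0.1]
width: 0.468
grip_force: 0.0
```

Emit:
move_arm:
  series: [0.5,0,0,0,0,0,0,0.5,0,0,0,0,0,0,0.5,0,0,0,0,0,0,0.5,0,0,0,0,0,0,0.5,0,0,0,0,0,0]
  grip_force: 45

```text
time: 13.42
tool_pos: [0.4984, 0.2656, 0.0753]
tcp_rot: [2.19, 2.249, 0.008]
wrist_force: [0.1, -1.5, 5.3]
width: 0.095
grip_force: 45.9
```

Emit:
move_arm:
  series: [0.5,0,0,-2.5,0,0,0,0.5,0,0,-3,0,0,0,0.5,0,0,-3.5,0,0,0,0.5,0,0,-2.5,0,0,0,0.5,0,0,0,0,0,0]

```text
time: 14.05
tool_pos: [0.4983, 0.266, 0.1912]
tcp_rot: [2.19, 2.249, 0.013]
wrist_force: [0.0, 1.0, -1.2]
width: 0.098
grip_force: 45.1
```

```bash
python3 - <<'E'
from h import *
st();s=read_state();print(R.from_euler('z',RK[3]).inv().apply(s['tool_pos']-np.array([RK[0],RK[1],0]))*1e3)
p=place(HO,[[-.066+.004,.003,.15]])[0]; print(p)
plan(p,1.5708+.166,.5)
E
```

```text
14.05 [0.4983 0.266  0.1912] [-0.027  1.     0.003] [ 0.   1.  -1.2] 0.098 45.1
[-62.04730457   2.64591236 191.18799678]
[ 0.50235656 -0.01148604  0.15      ]
[0.5, -4.63, -0.06, 0.67, 0.1, 0.0, -1.3, 0.5, -4.62, -0.16, 0.67, 0.1, 0.0, -1.3, 0.5, -4.62, -0.27, 0.67, 0.1, 0.0, -1.3, 0.5, -4.61, -0.37, 0.67, 0.1, -0.1, -1.4, 0.5, -4.6, -0.49, 0.68, 0.0, 0.0, -1.3]
[0.5, -4.6, -0.59, 0.68, 0.1, -0.1, -1.4]
```

Emit:
move_arm:
  series: [0.5,-4.6,-0.1,0.7,0.1,0,-1.3,0.5,-4.6,-0.2,0.7,0.1,0,-1.3,0.5,-4.6,-0.3,0.7,0.1,0,-1.3,0.5,-4.6,-0.4,0.7,0.1,-0.1,-1.4,0.5,-4.6,-0.5,0.7,0,0,-1.3]

```text
time: 14.68
tool_pos: [0.497, 0.0333, 0.1514]
tcp_rot: [-2.055, -2.371, 0.007]
wrist_force: [-0.1, 0.2, 0.1]
width: 0.098
grip_force: 45.1
```

Emit:
move_arm:
  series: [0.5,-4.6,-0.5,0.7,0.1,-0.1,-1.4,0.5,0,0,0,0,0,0,0.5,0,0,0,0,0,0,0.5,0,0,0,0,0,0]

```text
time: 15.18
tool_pos: [0.4998, -0.0106, 0.1463]
tcp_rot: [-2.027, -2.397, 0.008]
wrist_force: [-0.2, 0.3, -1.0]
width: 0.096
grip_force: 45.1
```

```bash
python3 - <<'E'
from h import *
st();s=read_state();print(R.from_euler('z',HO[3]).inv().apply(s['tool_pos']-np.array([HO[0],HO[1],0]))*1e3,R.from_rotvec(s['tcp_rot']).as_matrix()[:,2].round(4))
im=read_camera("wrist")[:,:,::-1]
cv2.imwrite("pics/w9.png",cv2.resize(im[110:330,220:440],None,fx=2.7,fy=2.7,interpolation=cv2.INTER_CUBIC))
E
```

```text
15.18 [ 0.4998 -0.0106  0.1463] [-0.166  0.986 -0.002] [-0.2  0.3 -1. ] 0.096 45.1
[-64.35810414   4.27473929 146.32057759] [-0.0054 -0.0024 -1.    ]
```

View pics/w9.png

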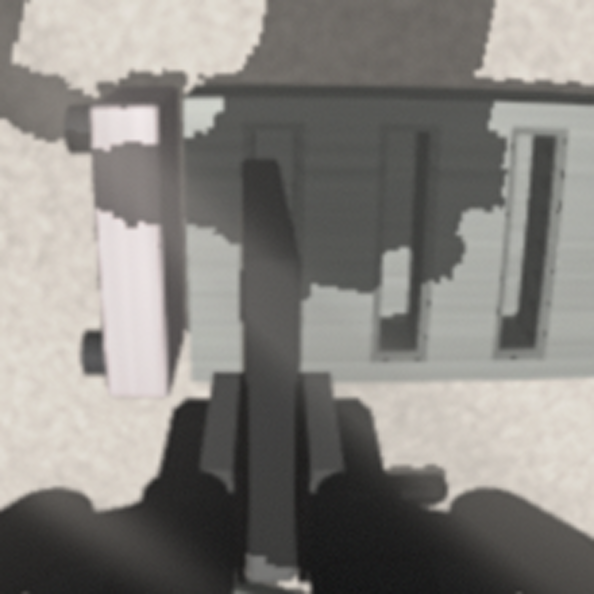

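Crop: bottom edge x 243–282 at row 158; slot mouth x 247–305 at row 125.

```bash
python3 - <<'E'
from h import *
c=calibration("wrist");Rz=R.from_euler('z',HO[3])
for px,z in (([243,158],.079),([282,158],.079),([247,125],.038),([305,125],.038),([382,125],.038),([437,127],.038),([242,270],.169),([299,270],.169)):
    q=unproj(np.array(px)/2.7+[220,110],c,z); print(px,(Rz.inv().apply([q[0]-HO[0],q[1]-HO[1],0])*1e3).round(1))
E
```

```text
[243, 158] [-72.7  38.4   0. ]
[282, 158] [-62.1  38.4   0. ]
[247, 125] [-72.9  40.9   0. ]
[305, 125] [-54.4  40.9   0. ]
[382, 125] [-29.5  41.2   0. ]
[437, 127] [-11.4  40.9   0. ]
[242, 270] [-69.6  37.4   0. ]
[299, 270] [-59.9  37.4   0. ]
```

Emit:
move_arm:
  series: [0.5,-0.3,0.2,0,-1.5,0,0,0.5,0,0,0,0,0,0,0.5,0,0,2,0,0,0,0.5,0,0,1.6,0,0,0,0.5,0,0,0.5,0,0,0]

```text
time: 15.85
tool_pos: [0.5022, -0.0141, 0.1043]
tcp_rot: [2.021, 2.388, 0.021]
wrist_force: [1.1, 0.1, -0.3]
width: 0.098
grip_force: 45.1
```

Emit:
move_arm:
  series: [0.5,0,0,0.4,0,0,0,0.5,0,0,0.4,0,0,0,0.5,0,0,0,0,0,0]

```text
time: 16.23
tool_pos: [0.5036, -0.0143, 0.0978]
tcp_rot: [2.02, 2.386, 0.023]
wrist_force: [-0.9, 0.2, -1.3]
width: 0.098
grip_force: 45.1
```

Emit:
move_arm:
  series: [0.5,0,0,0.6,0,0,0,0.5,0,0,0.6,0,0,0,0.5,0,0,0.5,0,0,0,0.5,0,0,0.3,0,0,0,0.5,0,0,0,0,0,0]

```text
time: 16.85
tool_pos: [0.5037, -0.0142, 0.0774]
tcp_rot: [2.02, 2.387, 0.022]
wrist_force: [0.3, 0.8, -1.7]
width: 0.104
grip_force: 45.1
```

Emit:
move_arm:
  series: [0.5,0,0,0.3,0,0,0,0.5,0,0,0,0,0,0]

```text
time: 17.1
tool_pos: [0.5043, -0.0145, 0.0753]
tcp_rot: [2.019, 2.386, 0.023]
wrist_force: [-2.2, -0.5, 2.8]
width: 0.096
grip_force: 45.7
```

The second cassette is seated. I release, rise and head for the valve.

Emit:
move_arm:
  series: [3,0,0,0,0,0,0,3,0,0,0,0,0,0,3,0,0,0,0,0,0,3,0,0,-2,1.5,0,0,4,0,0,-4,0,0,0]

```text
time: 17.73
tool_pos: [0.5022, -0.0139, 0.1334]
tcp_rot: [-2.026, -2.394, 0.013]
wrist_force: [0.7, -0.4, 0.7]
width: 0.465
grip_force: 0.0
```

Emit:
move_arm:
  series: [6,0,0,-5,0,0,0,8,0,0,-5,0,0,0,8,0,0,-2,0,0,0,8,0,0,0,0,0,0]

```text
time: 18.23
tool_pos: [0.5059, -0.0139, 0.2571]
tcp_rot: [2.028, 2.396, -0.004]
wrist_force: [-0.3, 0.7, 0.2]
width: 0.938
grip_force: 0.0
```

```bash
python3 - <<'E'
from h import *
st();p=place(PU,[[.088,0,.25]])[0];print(p);plan(p,3.1416-.1735,8)
E
```

```text
18.23 [ 0.5059 -0.0139  0.2571] [-0.165  0.986 -0.003] [-0.3  0.7  0.2] 0.938 0.0
[ 0.64277882 -0.25099152  0.25      ]
[8.0, -3.21, 1.2, 0.1, 0.0, 0.0, -8.8, 8.0, -3.35, 0.69, 0.1, 0.0, 0.0, -8.8, 8.0, -3.42, 0.17, 0.1, 0.0, 0.0, -8.8, 8.0, -3.4, -0.35, 0.1, 0.0, 0.0, -8.8, 8.0, -3.31, -0.87, 0.1, 0.0, 0.0, -8.8]
[8.0, -3.14, -1.36, 0.1, -0.1, 0.0, -8.8, 8.0, -2.89, -1.83, 0.09, 0.0, 0.0, -8.9, 8.0, -2.57, -2.26, 0.09, -0.1, 0.1, -8.8]
```

Emit:
move_arm:
  series: [8,-3.2,1.2,0.1,0,0,-8.8,8,-3.4,0.7,0.1,0,0,-8.8,8,-3.4,0.2,0.1,0,0,-8.8,8,-3.4,-0.4,0.1,0,0,-8.8,8,-3.3,-0.9,0.1,0,0,-8.8]

```text
time: 18.85
tool_pos: [0.589, -0.1631, 0.247]
tcp_rot: [-0.974, -2.979, 0.006]
wrist_force: [0.3, -0.5, -0.6]
width: 0.936
grip_force: 0.0
```

Emit:
move_arm:
  series: [8,-3.1,-1.4,0.1,0,0,-8.8,8,-2.9,-1.8,0.1,0,0,-8.9,8,-2.6,-2.2,0.1,0,0,-8.8,8,0,0,0,0,0,0,8,0,0,0,0,0,0]

```text
time: 19.48
tool_pos: [0.64, -0.2501, 0.2446]
tcp_rot: [-0.275, -3.122, 0.003]
wrist_force: [-0.3, 1.0, 0.7]
width: 0.938
grip_force: 0.0
```

```bash
python3 - <<'E'
from h import *
import pickle
st();c=calibration("wrist");pickle.dump(c,open("w10.pkl","wb"));im=read_camera("wrist");cv2.imwrite("pics/w10.png",im[:,:,::-1])
p=proj(place(PU,[[.085,0,.091],[.065,0,.091],[.105,0,.091]]),c,1);print(p.round(1))
g=cv2.cvtColor(im,cv2.COLOR_RGB2GRAY);u,v=p[0].round().astype(int)
n,l,s,ce=cv2.connectedComponentsWithStats((g<45).astype(np.uint8))
for i in range(1,n):
    if s[i,4]>60: print(s[i],ce[i].round(1))
cv2.imwrite("pics/w10c.png",im[v-60:v+60,u-60:u+60,::-1])
print(np.array2string(g[v-40:v+44:4,u-48:u+52:4],max_line_width=200))
E
```

```text
19.48 [ 0.64   -0.2501  0.2446] [-0.985  0.175  0.008] [-0.3  1.   0.7] 0.938 0.0
[[319.9 185.6]
 [319.8 166.6]
 [319.9 204. ]]
[ 304    0   32   56 1586] [319.9  25.5]
[384  33  33  86 607] [398.8  69.3]
[460  42  13  10  69] [465.5  46.6]
[509 134  39  14 104] [528.8 140.6]
[  0 138  27  38 869] [ 12.4 156.4]
[315 161  14  30 240] [321.9 175.4]
[  8 206  15  43  75] [ 18.  226.4]
[   71   268   500   132 27715] [311.5 358.8]
[  0 348  30  47 303] [ 13.3 372.1]
[[188 189 190 190 141 145 143 144 144 143 141 141 142 139 139 139 132  71  70  72  68 124 167 192 190]
 [190 190 188 186 133 144 129  88  86  86  86  80  88  79  86  82  77  78  74  70  71  95  92  94 105]
 [186 187 187 181 138 143 149 150 152 153 154 159 160 159 159 114  90  88  89  71  72  96  99  97  96]
 [183 181 184 184 141 144 212 212 211 211 211 206 202 202 173  96  97  97  96  70  71  94  94  98  95]
 [189 189 186 187 155 144 206 210 208 209 190  66  34  33  88  95  97  96  95  70  70  95  94  95  99]
 [190 186 187 181 148 141 207 210 211 172  80  51  52  40  46  73  97  97  97  70  71  92  94  97  95]
 [187 184 185 1
[... 830 characters left out ...]
 179 185 179 151 165 146 150 174 178 135  97  96 124  95  98  94  95  97  97  96]
 [183 191 185 187 185 183 183 181 180 174 177 181 177 180 177 177 175 186 184 179 163 108  99  95 100]
 [190 188 186 184 189 188 181 183 179 180 179 180 176 179 178 182 179 189 184 180 186 190 185 193 160]
 [194 190 187 189 187 189 188 186 179 180 181 176 181 179 175 181 179 183 176 183 182 182 189 185 188]
 [189 188 189 183 182 183 185 181 179 181 177 181 179 176 182 178 177 177 182 186 183 190 183 187 189]
 [192 193 183 182 187 190 186 185 183 180 178 181 182 178 187 178 178 182 177 183 181 192 182 184 188]
 [189 185 183 187 188 187 192 184 185 185 181 178 185 181 180 181 185 178 183 180 184 181 181 187 185]]
```

The dark bar (rows 161–199, columns about 315–329) lines up with the prediction to within about 4 mm, so I descend onto it.

Emit:
move_arm:
  series: [8,0,0,4,0,0.4,0,8,0,0,4,0,0,0,7,0,0,4,0,0,0,6,0,0,2.5,0,0,0,5,0,0,1.5,0,0,0]

```text
time: 20.15
tool_pos: [0.6381, -0.2496, 0.085]
tcp_rot: [-0.272, -3.116, 0.003]
wrist_force: [0.2, -0.8, -0.1]
width: 0.586
grip_force: 0.0
```

Emit:
move_arm:
  series: [5,0,0,0.8,0,0,0,5,0,0,0,0,0,0]

```text
time: 20.4
tool_pos: [0.6395, -0.2509, 0.0791]
tcp_rot: [-0.272, -3.119, 0.004]
wrist_force: [-0.4, -1.1, 0.4]
width: 0.593
grip_force: 0.0
```

Emit:
move_arm:
  series: [0.5,0,0,0,0,0,0,0.5,0,0,0,0,0,0,0.5,0,0,0,0,0,0,0.5,0,0,0,0,0,0,0.5,0,0,0,0,0,0]
  grip_force: 70

```text
time: 21.02
tool_pos: [0.6393, -0.2511, 0.0788]
tcp_rot: [-0.273, -3.118, 0.004]
wrist_force: [0.1, 0.6, 0.9]
width: 0.059
grip_force: 0.0
```

```bash
python3 -c "
from h import *
st();print(read_state()['q'].round(2))"
```

```text
21.02 [ 0.6393 -0.2511  0.0788] [-0.985  0.174  0.011] [0.1 0.6 0.9] 0.059 0.0
[-0.41  0.4   1.69 -0.01  1.06 -1.8 ]
```

The fingers closed on nothing, so I look with one composite of all three cameras.

```bash
python3 - <<'E'
from h import *
w=read_camera("wrist")[:,:,::-1];s=read_camera("side")[:,:,::-1];t=read_camera("top")[:,:,::-1];a=cv2.imread("pics/w10.png")
r=lambda i:cv2.resize(i,(400,300),interpolation=cv2.INTER_CUBIC)
o=np.vstack([np.hstack([r(w[110:290,200:440]),r(s[110:215,250:390])]),np.hstack([r(t[130:250,320:480]),r(a[110:260,220:420])])])
cv2.imwrite("pics/comp.png",o)
E
```

```text
(no output)
```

View pics/comp.png

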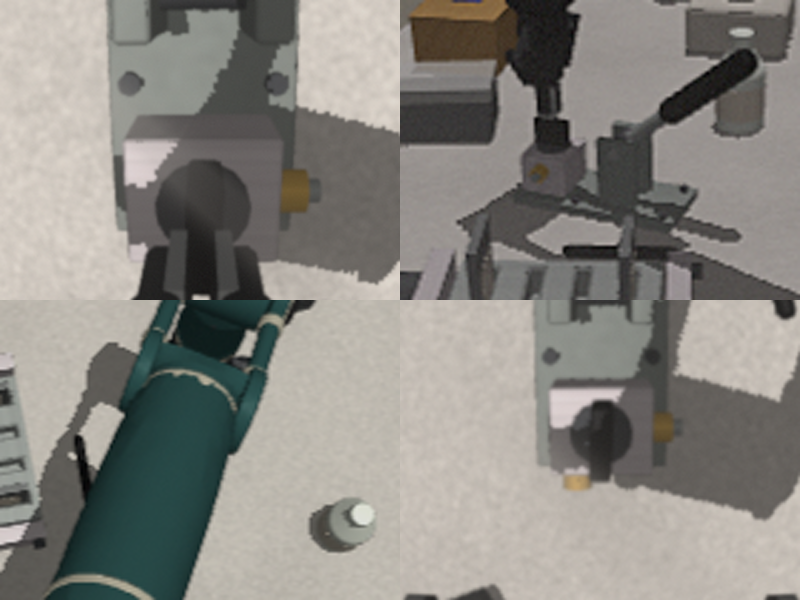

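Composite: in the wrist panel (top left) the disc is centred at (203,200), with fingertip ends at (178,230) and (228,230). The side panel shows the closed fingertips about at the bar's top. I check where the tips and valve should project.

```bash
python3 - <<'E'
from h import *
s=read_state();c=calibration("wrist");T=R.from_rotvec(s['tcp_rot']);st()
w=lambda x,y,z:T.apply([x,y,z])+s['tool_pos']
for z in (-.011,0,.008): print("tip",z,proj([w(.011,-.0035,z),w(.011,.0035,z),w(-.011,.0035,z)],c,1).round(1).tolist())
sc=5/3
px=lambda u,v:[200+u/sc*1.0,110+v/sc]
print("obs tips",px(178,230),px(228,230),"disc",px(203,200),"bar top front",px(205,160))
for q,z in ((px(203,200),.058),(px(205,160),.091),(px(205,160),.061)): print(unproj(np.array(q),c,z))
print("tool->valve est")
cs=calibration("side");print("side tips",proj([w(0,0,.008),w(0,0,-.011)],cs),"obs tips", [250+548*140/400/1.0-140*1.0*1.0, 0])
S=lambda u,v:[250+(u-400)*.35,110+v*.35]
print("side bar top obs",S(552,119),"bar bottom",S(552,147),"finger",S(548,90))
w10=__import__('pickle').load(open('w10.pkl','rb'))
A=lambda u,v:np.array([220+u*.5,110+(v-300)*.5])
for q,z in ((A(602,433),.058),(A(600,402),.091),(A(600,482),.091),(A(600,402),.061),(A(600,482),.061)): print("w10",unproj(q,w10,z).round(4))
for corner in ((551,390),(652,390),(650,472),(551,472)): print("blk",unproj(A(*corner),w10,.055).round(4))
E
```

```text
21.18 [ 0.6393 -0.2511  0.0788] [-0.985  0.173  0.011] [-0.4 -0.1 -0.2] 0.061 0.0
tip -0.011 [[312.6, 243.1], [326.0, 243.1], [325.7, 279.0]]
tip 0 [[313.0, 234.6], [325.7, 234.6], [325.5, 269.1]]
tip 0.008 [[313.3, 229.0], [325.5, 229.0], [325.3, 262.5]]
obs tips [306.8, 248.0] [336.79999999999995, 248.0] disc [321.8, 230.0] bar top front [323.0, 206.0]
[ 0.63439247 -0.24885699]
[ 0.60867563 -0.24377513]
[ 0.61814023 -0.24529307]
tool->valve est
side tips [[302.7555381  155.90072107]
 [302.33570727 150.31104383]] obs tips [301.8, 0]
side bar top obs [303.2, 151.65] bar bottom [303.2, 161.45] finger [301.8, 141.5]
w10 [0.6786 0.0119]
w10 [ 0.6484 -0.0132]
w10 [ 0.6984 -0.0127]
w10 [0.6566 0.0083]
w10 [0.7115 0.0088]
blk [ 0.6456 -0.0272]
blk [0.6555 0.0605]
blk [0.7147 0.0605]
blk [ 0.6999 -0.0286]
```

```bash
python3 - <<'E'
from h import *
import pickle
cs=calibration("side")
for z in (.091,.061): print(proj(place(PU,[[.085,0,z]]),cs).round(1))
w10=pickle.load(open('w10.pkl','rb'));A=lambda u,v:np.array([220+(u-400)*.5,110+(v-300)*.5])
iz=R.from_euler('z',PU[3]).inv()
L=lambda q:(iz.apply([q[0]-PU[0],q[1]-PU[1],0])*1e3).round(1)[:2]
print("disc",L(unproj(A(602,433),w10,.060)))
for q,z in ((A(600,402),.091),(A(600,482),.091),(A(588,440),.091),(A(612,440),.091)): print("bar",L(unproj(q,w10,z)))
for q in ((551,390),(652,390),(650,472),(551,472)): print("blk",L(unproj(A(*q),w10,.055)))
im=cv2.cvtColor(cv2.imread("pics/side0.png"),cv2.COLOR_BGR2GRAY);i2=cv2.cvtColor(read_camera("side"),cv2.COLOR_RGB2GRAY)
print(im[138:174:2,288:320:2]);print(i2[138:174:2,288:320:2])
E
```

```text
[[302.1 150. ]]
[[302.7 158.8]]
disc [82.2  1.2]
bar [59.2  0.2]
bar [1.017e+02 1.000e-01]
bar [79.1 -6. ]
bar [79.1  6.3]
blk [ 58.2 -27.6]
blk [58.4 29.5]
blk [106.7  29.1]
blk [106.6 -28.7]
[[151 150 151 150 150 148 150 151 151 150 149 149 152 149 148 150]
 [152 151 148 149 150 151 152 152 148 152 150 151 149 151 153 151]
 [150 150 151 149 151 150 151 151 150 148 152 150 149 151 153 152]
 [150 151 151 149 149 152 152 150 151 148 148 152 152 149 149 149]
 [149 150 151 149 149 150 147 150 150 150 149 149 150 150 153 154]
 [150 151 149 152 148 152 151 152 150 150 153 151 150 150 150 152]
 [148 148 147 149 153  72  83 135 153 153 154 149 149 150 152 153]
 [145 146 147 150 135  32  32  32  31  28  47 158 152 151 149 152]
 [147 147 147 148 137  26  34  34  34  35  17 161 151 153 148 151]
 [148 148 147 147 136  32  37  36  39  38  21 161 151 150 152 151]
 [147 145 145 149 139  28  36  35  37  33  22 154 145 130 152 140]
 [147 148 150 150 144  44  48  44  42  39  23 140 148  81 156 108]
 [145 148 149 147 149  88  42  43  48  40  72 156  67  88 157 136]
 [148 148 141 143 150 153 162 162 15
[... 806 characters left out ...]
  21  40 155 148 152 150 148]
 [146 147 147 145 136  35  35  34  33  28  17 159 152 149 151 150]
 [148 147 145 146 134  27  33  35  30  31  23 160 148 148 150 150]
 [145 144 144 145 139  26  32  33  34  34  18 154 141 129 152 136]
 [149 146 150 151  91  38  42  34  33  32  29 108 147  78 152 106]
 [144 148 149  95  74  55  43  40  39  48  66  75  66  87 156 137]
 [147 148 116  72  77  80  81  85  80  79  77  68  71  90 153 135]
 [145 144  99  83  81  81  86  86  79  80  74  74  69  77 154 134]
 [148 149 117  81  81  64  72  84  83  81  75  77  78  75 149 136]
 [142 145 116  80  68  72  68  76  84  84  74  73  71  74 111  81]
 [145 147 132  81  66  66  72  80  86  84  74  71  72  92 110 101]]
```

The side pixels show the closed fingertips ending right at the bar's top, about 20 mm higher than the stated tip offset. The wrist view agrees (tips at row 248, not 229). I open and go about 2.3 cm lower, watching the force.

Emit:
move_arm:
  series: [4,0,0,0,0,0,0,4,0,0,0,0,0,0,4,0,0,0,0,0,0,4,0,0,0,0,0,0]

```text
time: 21.72
tool_pos: [0.6394, -0.2511, 0.0788]
tcp_rot: [-0.273, -3.118, 0.004]
wrist_force: [0.2, -0.2, -0.5]
width: 0.47
grip_force: 0.0
```

Emit:
move_arm:
  series: [4,0,0,0.8,0,0,0,4,0.2,0,0.8,0,0,0,4,0,0,0.6,0,0,0,4,0,0,0,0,0,0]

```text
time: 22.22
tool_pos: [0.6363, -0.2505, 0.0556]
tcp_rot: [-0.272, -3.116, 0.003]
wrist_force: [0.2, 0.9, 0.3]
width: 0.468
grip_force: 0.0
```

Emit:
move_arm:
  series: [0.7,0,0,0,0,0,0,0.7,0,0,0,0,0,0,0.7,0,0,0,0,0,0,0.7,0,0,0,0,0,0,0.7,0,0,0,0,0,0]
  grip_force: 70

```text
time: 22.85
tool_pos: [0.6374, -0.2503, 0.0574]
tcp_rot: [-0.273, -3.119, 0.003]
wrist_force: [-1.6, 4.9, 5.3]
width: 0.122
grip_force: 70.3
```

Gripped. Turning clockwise (+rz).

Emit:
move_arm:
  series: [0.7,0,0,0,0,0,9,0.7,0,0,0,0,0,9,0.7,0,0,0,0,0,9,0.7,0,0,0,0,0,9,0.7,0,0,0,0,0,0]

```text
time: 23.48
tool_pos: [0.6375, -0.25, 0.0574]
tcp_rot: [-1.225, -2.882, 0.008]
wrist_force: [-1.9, 5.5, 6.9]
width: 0.121
grip_force: 70.8
```

Emit:
move_arm:
  series: [0.7,0,0,0,0,0,9,0.7,0,0,0,0,0,9,0.7,0,0,0,0,0,9,0.7,0,0,0,0,0,9,0.7,0,0,0,0,0,4]

```text
time: 24.1
tool_pos: [0.6378, -0.2498, 0.0574]
tcp_rot: [-2.141, -2.289, 0.011]
wrist_force: [0.1, 6.2, 4.4]
width: 0.124
grip_force: 70.3
```

```bash
python3 -c "
from h import *
st();s=read_state();x=R.from_rotvec(s['tcp_rot']).as_matrix()[:,0];print('yaw',np.arctan2(x[1],x[0]),'turned',2.967-np.arctan2(x[1],x[0]),s['torque'].round(2))
c=calibration('wrist')
import cv2;cv2.imwrite('pics/w11.png',read_camera('wrist')[:,:,::-1])"
```

```text
24.1 [ 0.6378 -0.2498  0.0574] [-0.067  0.998  0.   ] [0.1 6.2 4.4] 0.124 70.3
yaw 1.637549775941708 turned 1.3294502240582922 [ 1.17 -0.1   0.07]
```

The valve is turned 1.33 rad to its stop. I release, rise and plan the lever.

Emit:
move_arm:
  series: [3.5,0,0,0,0,0,0,3.5,0,0,0,0,0,0,3.5,0,0,0,0,0,0,3.5,0,0,-2,0,0,0,3.5,0,0,-5,0,0,0]

```text
time: 24.78
tool_pos: [0.6357, -0.25, 0.1251]
tcp_rot: [-2.133, -2.288, 0.018]
wrist_force: [0.5, -0.7, -0.3]
width: 0.407
grip_force: 0.0
```

Emit:
move_arm:
  series: [7,0,0,-5.5,0,0,0,8.5,0,0,-5.5,0,0,0,8.5,0,0,-3,0,0,0,8.5,0,0,0,0,0,0]

```text
time: 25.28
tool_pos: [0.6418, -0.2516, 0.2733]
tcp_rot: [2.141, 2.296, -0.009]
wrist_force: [0.6, -0.1, -0.2]
width: 0.994
grip_force: 0.0
```

```bash
python3 - <<'E'
from h import *
import pickle
st()
a,b=plan(place(PU,[[-.111,0,.26]])[0],2.968,8.5);plan(place(PU,[[-.111,0,.142]])[0],2.968,8.5,pos0=a,rot0=b)
c=calibration("wrist");im=read_camera("wrist");cv2.imwrite("pics/w12.png",im[:,:,::-1])
# valve bar orientation from dark pixels near the valve
p=proj(place(PU,[[.082,0,.091]]),c,1)[0];print(p)
g=cv2.cvtColor(im,cv2.COLOR_RGB2GRAY);u,v=p.round().astype(int);print(g[v-28:v+30:3,u-40:u+40:4])
E
```

```text
25.27 [ 0.6418 -0.2516  0.2733] [-0.07   0.998 -0.006] [ 0.6 -0.1 -0.2] 0.994 0.0
[8.5, 0.54, -2.13, 0.15, 0.0, 0.0, -8.4, 8.5, 0.85, -2.03, 0.15, 0.0, 0.0, -8.5, 8.5, 1.14, -1.89, 0.15, -0.1, 0.0, -8.4, 8.5, 1.4, -1.7, 0.15, 0.0, 0.0, -8.5, 8.5, 1.63, -1.47, 0.15, -0.1, 0.0, -8.4]
[8.5, 1.83, -1.22, 0.15, 0.0, 0.0, -8.5, 8.5, 2.0, -0.94, 0.14, -0.1, 0.0, -8.4, 8.5, 2.11, -0.63, 0.15, -0.1, 0.1, -8.5, 8.5, 2.18, -0.32, 0.15, 0.0, 0.0, -8.4]
[8.5, 0.0, 0.0, 3.93, 0.0, 0.0, 0.0, 8.5, 0.0, 0.0, 3.93, 0.0, 0.0, 0.0, 8.5, 0.0, 0.0, 3.94, 0.0, 0.0, 0.0]
[316.89065873 175.51266776]
[[139 138 136 140 141 103 117  95  96  96  95  96  96  94  85  77  76  70
   93  95]
 [143 138 139 141 142 141  99  97  96  95  96  96  94  96  95  95  92  75
   92  93]
 [142 140 140 139 141 141  91  96  95  86  56  66  96  96  93  94  96  85
   93  93]
 [141 140 141 139 141 142 181 192  80  42  35  35  66  95  91  95  92  90
   94  95]
 [140 141 141 141 143 136 211 202  50  38  37  36  47  80  93  93  84 129
   94  97]
 [141 141 142 143 143 139 212 120  82  37  37  36  46  48  93  93  93 184
  180 181]
 [141 14
[... 482 characters left out ...]
 154 151
  181 177]
 [175 163 148 142 153 201 200 203 205  95  60  52 198 200 202 161 174 180
  183 180]
 [180 178 177 180 167 180 197 199 204  99  62  54 197 200 189 137 142 182
  181 183]
 [183 181 176 179 181 178 174 175 186  97  64  65 196 199 170 183 178 185
  186 185]
 [178 183 180 183 181 181 175 183 177 178 178 178 188 199 129 185 183 185
  184 184]
 [178 181 181 181 183 179 177 182 184 185 187 185 180 184 157 186 178 184
  187 186]
 [183 179 177 184 182 180 178 186 180 179 184 189 182 188 185 187 183 181
  186 188]
 [188 182 180 181 182 178 181 184 182 182 182 182 186 184 190 190 189 185
  183 185]
 [193 186 177 180 183 182 181 183 186 184 182 184 186 187 185 185 185 185
  184 186]]
```

The bar now stands along the tool x axis, so the valve is closed. On to the lever.

Emit:
move_arm:
  series: [8.5,0.5,-2.1,0.2,0,0,-8.4,8.5,0.9,-2.0,0.1,0,0,-8.5,8.5,1.1,-1.9,0.2,0,0,-8.4,8.5,1.4,-1.7,0.1,0,0,-8.5,8.5,1.6,-1.5,0.2,0,0,-8.4]

```text
time: 25.95
tool_pos: [0.5298, -0.231, 0.2578]
tcp_rot: [-1.159, -2.905, 0.009]
wrist_force: [0.1, -0.7, 0.4]
width: 0.997
grip_force: 0.0
```

Emit:
move_arm:
  series: [8.5,1.8,-1.2,0.1,0,0,-8.5,8.5,2.0,-0.9,0.2,0,0,-8.4,8.5,2.1,-0.6,0.1,0,0,-8.5,8.5,2.2,-0.3,0.1,0,0,-8.4,8.5,0,0,0,0,0,0]

```text
time: 26.58
tool_pos: [0.4436, -0.2147, 0.2542]
tcp_rot: [-0.275, -3.115, 0.002]
wrist_force: [-0.0, 0.2, 0.5]
width: 1.004
grip_force: 0.0
```

```bash
python3 - <<'E'
from h import *
st();s=read_state();print(s['q'].round(2),R.from_euler('z',PU[3]).inv().apply(s['tool_pos']-np.array([PU[0],PU[1],0]))*1e3,R.from_rotvec(s['tcp_rot']).as_matrix()[:,2].round(3))
plan(place(PU,[[-.111,0,.142]])[0],2.968,8.5,n=4)
c=calibration("wrist");im=read_camera("wrist")
le=lambda d,e=.7:[-d*np.cos(e)/1e3,0,(75+d*np.sin(e))/1e3]
p=proj(place(PU,[le(70),le(130),le(175)]),c,1).round(1);print(p)
g=cv2.cvtColor(im,cv2.COLOR_RGB2GRAY)
for v in range(int(p[:,1].min())-10,int(p[:,1].max())+14,6):
    cols=np.where(g[v,200:440]<50)[0]+200; print(v,cols.min() if len(cols) else None,cols.max() if len(cols) else None,len(cols))
E
```

```text
26.57 [ 0.4436 -0.2147  0.2542] [-0.984  0.175  0.014] [-0.   0.2  0.5] 1.004 0.0
[-0.5  -0.1   1.93 -0.01  1.33 -1.89] [-114.46641346    1.37937072  254.22563614] [-0.015 -0.    -1.   ]
[8.5, -0.13, -0.03, 2.8, 0.0, -0.2, 0.0, 8.5, -0.12, -0.03, 2.81, -0.1, -0.2, 0.0, 8.5, -0.1, -0.03, 2.8, 0.0, -0.2, -0.1, 8.5, -0.1, -0.03, 2.81, -0.1, -0.2, 0.0]
[[319.1 248.2]
 [318.5 219.5]
 [318.  189.5]]
179 311 330 20
185 314 386 28
191 319 389 27
197 324 390 21
203 331 391 13
209 385 393 9
215 387 395 9
221 389 396 8
227 391 397 7
233 392 398 7
239 394 400 7
245 307 401 11
251 308 402 17
257 314 323 10
```

The lever is centred under the gripper; I descend astride it and grip.

Emit:
move_arm:
  series: [8.5,-0.1,0,3,0,-0.2,0,8.5,-0.1,-0.1,3,0,-0.2,0,8.5,-0.1,0,3,0,-0.2,0,8.5,0,0,2.2,0,-0.2,0,8.5,0,0,0,0,0,0]

```text
time: 27.25
tool_pos: [0.4463, -0.2162, 0.1413]
tcp_rot: [-0.276, -3.127, 0.003]
wrist_force: [-0.1, 0.6, 0.2]
width: 0.994
grip_force: 0.0
```

Emit:
move_arm:
  series: [2.2,0,0,0,0,0,0,2.2,0,0,0,0,0,0,2.2,0,0,0,0,0,0,2.2,0,0,0,0,0,0,2.2,0,0,0,0,0,0]
  grip_force: 40

```text
time: 27.88
tool_pos: [0.4483, -0.2172, 0.1452]
tcp_rot: [0.273, 3.126, -0.006]
wrist_force: [-1.1, 2.0, 5.9]
width: 0.31
grip_force: 40.8
```

```bash
python3 - <<'E'
from h import *
st();s=read_state();print(R.from_euler('z',PU[3]).inv().apply(s['tool_pos']-np.array([PU[0],PU[1],0]))*1e3)
cs=calibration("side");im=read_camera("side")
print(proj([s['tool_pos']],cs))
E
```

```text
27.88 [ 0.4483 -0.2172  0.1452] [-0.985  0.174 -0.004] [-1.1  2.   5.9] 0.31 40.8
[-109.43738852   -0.28651126  145.16559408]
[[362.79026411 142.82867802]]
```

Emit:
move_arm:
  series: [2.2,1.2,0,1.6,0,0,0,2.2,0.95,0,1.8,0,0,0,2.2,0.7,0,1.9,0,0,0,2.2,0.4,0,2.0,0,0,0,2.2,0.15,0,2.3,0,0,0]

```text
time: 28.55
tool_pos: [0.4136, -0.2112, 0.0485]
tcp_rot: [0.274, 3.128, -0.005]
wrist_force: [-4.7, 4.2, 9.9]
width: 0.312
grip_force: 44.5
```

Emit:
move_arm:
  series: [2.2,0,0,0.4,0,0,0,2.2,0,0,0,0,0,0,2.2,0,0,0,0,0,0]

```text
time: 28.92
tool_pos: [0.4134, -0.2111, 0.0449]
tcp_rot: [0.275, 3.129, -0.004]
wrist_force: [-6.4, 4.0, 12.8]
width: 0.307
grip_force: 44.9
```

```bash
python3 - <<'E'
from h import *
st();s=read_state();print(R.from_euler('z',PU[3]).inv().apply(s['tool_pos']-np.array([PU[0],PU[1],0]))*1e3)
im=read_camera("side");cv2.imwrite("pics/side_dn.png",im[:,:,::-1])
cs=calibration("side")
for e in (-.02,.1,.2): print(e,proj(place(PU,[[-d*np.cos(e)/1e3,0,(75+d*np.sin(e))/1e3] for d in (60,180)]),cs).round(1).tolist())
g=cv2.cvtColor(im,cv2.COLOR_RGB2GRAY);print(g[130:190:3,330:394:4])
E
```

```text
28.93 [ 0.4134 -0.2111  0.0449] [-0.985  0.174 -0.001] [-6.4  4.  12.8] 0.307 44.9
[-144.84887892   -0.32769565   44.87178939]
-0.02 [[346.4, 162.6], [385.6, 170.0]]
0.1 [[346.4, 160.4], [385.7, 163.2]]
0.2 [[346.1, 158.5], [385.0, 157.5]]
[[141 145 145 143 143 154 156  90  30  32  24  27  24  20  26 156]
 [145 146 148 145 148 147 149 147 117  20  31  31  21  20  24 148]
 [144 144 146 150 147 150 148 150  92 124  28  29  24  27 138 146]
 [146 147 148 147 148 149 150 151  81  80  23  29  20  30 152 144]
 [148 147 149 146 147 147 146 152  80  60  45  29  31  27 150 148]
 [151 151 148 147 149 150 147 151  82  56  35  32  30  15 150 148]
 [149 149 149 147 149 150 144 152  81  76  38  34  29  15 149 148]
 [149 148 148 149 146 150 147 150  75  40  34  30  28  57 151 149]
 [ 89 109 131 149 145 148 150 133  93  35  31  34  26 163 149 150]
 [ 53  68 116 148 148 149 145 148  92  33  31  32  30 151 146 145]
 [115 105 122 121 133  25  46 131 151  29  31  33  20 146 144 147]
 [ 64  61  59  68  35  37  37  37  24  30  34  34  25 150 144 145]
 [ 64  64 112 152  88  34  37  34  33  35  33  61  27  21 152 143]
 [ 60  63 109 146 148 151  87  37  29  31  38  55  29  30  52 145]
 [ 62  67 109 151 149 147 146 147 155 135  31  54  27  29 108 145]
 [ 66  63  80 103 106  66 145 149 149 147 119 100 155 159 148 143]
 [ 64 112 112 110 108 112 128 145 143 146 148 149 149 150 148 146]
 [ 62  69  56  53  55  71 147 145 143 145 144 146 149 144 144 144]
 [ 64 106 112  75  65 112 151 147 145 149 151  77  70 146 143 144]
 [ 86  58 103 103  45  77  71  73  69  74  77  78 153 144 142 143]]
```

Emit:
move_arm:
  series: [2.2,0,0,0.4,0,0,0,2.2,0,0,0.4,0,0,0,2.2,0,0,0,0,0,0]

```text
time: 29.35
tool_pos: [0.4146, -0.2114, 0.0416]
tcp_rot: [0.273, 3.129, -0.004]
wrist_force: [-17.3, 12.2, 48.4]
width: 0.311
grip_force: 50.8
```

Hard stop reached (48 N). Coming back up.

Emit:
move_arm:
  series: [2.2,0,0,-1.2,0,0,0,2.2,-0.15,0,-2.3,0,0,0,2.2,-0.4,0,-2.0,0,0,0,2.2,-0.7,0,-1.9,0,0,0,2.2,-0.95,0,-1.8,0,0,0]

```text
time: 29.98
tool_pos: [0.4395, -0.2157, 0.1294]
tcp_rot: [0.273, 3.119, -0.008]
wrist_force: [13.3, -1.5, -11.3]
width: 0.306
grip_force: 50.1
```

Emit:
move_arm:
  series: [2.2,-1.2,0,-1.6,0,0,0,2.2,0,0,-0.2,0,0,0,2.2,0,0,0,0,0,0]

```text
time: 30.35
tool_pos: [0.4463, -0.2168, 0.1408]
tcp_rot: [-0.273, -3.129, 0.005]
wrist_force: [8.2, -4.4, -24.7]
width: 0.312
grip_force: 47.4
```

Both stops felt. Stroke 2:

Emit:
move_arm:
  series: [2.2,1.2,0,1.9,0,0,0,2.2,0.95,0,1.9,0,0,0,2.2,0.7,0,2.0,0,0,0,2.2,0.4,0,2.1,0,0,0,2.2,0.15,0,2.3,0,0,0]

```text
time: 30.98
tool_pos: [0.4137, -0.2112, 0.0444]
tcp_rot: [0.274, 3.128, -0.005]
wrist_force: [-3.5, 4.4, 11.5]
width: 0.313
grip_force: 51.0
```

Emit:
move_arm:
  series: [2.2,0,0,0.5,0,0,0,2.2,0,0,0,0,0,0,2.2,0,0,0,0,0,0]

```text
time: 31.35
tool_pos: [0.4135, -0.2112, 0.0395]
tcp_rot: [0.274, 3.129, -0.005]
wrist_force: [-4.5, 4.6, 8.5]
width: 0.313
grip_force: 51.2
```

Emit:
move_arm:
  series: [2.2,0,0,-1.1,0,0,0,2.2,-0.15,0,-2.3,0,0,0,2.2,-0.4,0,-2.0,0,0,0,2.2,-0.7,0,-1.9,0,0,0,2.2,-0.95,0,-1.8,0,0,0]

```text
time: 31.98
tool_pos: [0.4396, -0.2157, 0.1312]
tcp_rot: [0.273, 3.119, -0.008]
wrist_force: [14.4, -2.1, -13.7]
width: 0.31
grip_force: 56.6
```

Emit:
move_arm:
  series: [2.2,-1.2,0,-1.6,0,0,0,2.2,0,0,0,0,0,0,2.2,0,0,0,0,0,0]

```text
time: 32.35
tool_pos: [0.4432, -0.2162, 0.1391]
tcp_rot: [-0.272, -3.122, 0.003]
wrist_force: [1.6, -6.1, -27.2]
width: 0.308
grip_force: 53.8
```

Emit:
move_arm:
  series: [2.2,1.2,0,2.0,0,0,0,2.2,0.95,0,1.9,0,0,0,2.2,0.7,0,2.0,0,0,0,2.2,0.4,0,2.1,0,0,0,2.2,0.15,0,2.3,0,0,0]

```text
time: 32.98
tool_pos: [0.4137, -0.2112, 0.0435]
tcp_rot: [0.274, 3.128, -0.005]
wrist_force: [-3.3, 4.5, 10.7]
width: 0.313
grip_force: 54.6
```

Emit:
move_arm:
  series: [2.2,0,0,0.6,0,0,0,2.2,0,0,0.3,0,0,0,2.2,0,0,0,0,0,0]

```text
time: 33.35
tool_pos: [0.4136, -0.2112, 0.0362]
tcp_rot: [-0.272, -3.13, 0.004]
wrist_force: [-10.1, 7.7, 24.2]
width: 0.312
grip_force: 56.2
```

Stop felt. From the same geometry, stroke 2's bottom was within about 1 mm of the stop. Up, then stroke 4.

Emit:
move_arm:
  series: [2.2,0,0,-1.5,0,0,0,2.2,-0.15,0,-2.3,0,0,0,2.2,-0.4,0,-2.0,0,0,0,2.2,-0.7,0,-1.9,0,0,0,2.2,-0.95,0,-1.8,0,0,0]

```text
time: 33.98
tool_pos: [0.4392, -0.2157, 0.1301]
tcp_rot: [0.273, 3.12, -0.008]
wrist_force: [13.4, 0.0, -10.0]
width: 0.312
grip_force: 62.9
```

Emit:
move_arm:
  series: [2.2,-1.2,0,-1.6,0,0,0,2.2,0,0,0,0,0,0,2.2,0,0,0,0,0,0]

```text
time: 34.35
tool_pos: [0.4416, -0.2159, 0.1369]
tcp_rot: [-0.271, -3.119, 0.003]
wrist_force: [0.8, -7.4, -29.8]
width: 0.312
grip_force: 59.2
```

Emit:
move_arm:
  series: [2.2,1.2,0,2.0,0,0,0,2.2,0.95,0,1.9,0,0,0,2.2,0.7,0,2.0,0,0,0,2.2,0.4,0,2.1,0,0,0,2.2,0.15,0,2.3,0,0,0]

```text
time: 34.98
tool_pos: [0.414, -0.2113, 0.0426]
tcp_rot: [0.274, 3.127, -0.005]
wrist_force: [-2.5, 5.3, 10.9]
width: 0.313
grip_force: 57.6
```

Emit:
move_arm:
  series: [2.2,0,0,0.5,0,0,0,2.2,0,0,0.3,0,0,0,2.2,0,0,0,0,0,0]

```text
time: 35.35
tool_pos: [0.4144, -0.2114, 0.0347]
tcp_rot: [0.274, 3.127, -0.005]
wrist_force: [-4.2, 5.8, 9.1]
width: 0.317
grip_force: 58.0
```

Emit:
move_arm:
  series: [2.2,0,0,0.3,0,0,0,2.2,0,0,0,0,0,0,2.2,0,0,0,0,0,0]

```text
time: 35.72
tool_pos: [0.4145, -0.2114, 0.0337]
tcp_rot: [0.273, 3.128, -0.005]
wrist_force: [-9.0, 6.9, 25.5]
width: 0.311
grip_force: 59.6
```

Stop felt. Up the fourth time, then release and rise along the lever.

Emit:
move_arm:
  series: [2.2,0,0,-1.5,0,0,0,2.2,-0.15,0,-2.3,0,0,0,2.2,-0.4,0,-2.0,0,0,0,2.2,-0.7,0,-1.9,0,0,0,2.2,-0.95,0,-1.8,0,0,0]

```text
time: 36.35
tool_pos: [0.438, -0.2155, 0.1269]
tcp_rot: [0.273, 3.122, -0.007]
wrist_force: [8.5, -0.1, -6.7]
width: 0.308
grip_force: 68.3
```

Emit:
move_arm:
  series: [2.2,-1.2,0,-1.6,0,0,0,2.2,0,0,0,0,0,0,2.2,0,0,0,0,0,0]

```text
time: 36.72
tool_pos: [0.4406, -0.2157, 0.1336]
tcp_rot: [-0.272, -3.117, 0.002]
wrist_force: [-2.1, -6.3, -29.4]
width: 0.305
grip_force: 66.3
```

Emit:
move_arm:
  series: [7,0,0,0,0,0,0,8,0,0,0,0,0,0,8,0,0,0,0,0,0,8,0,0,0,0,0,0,8,0,0,-3,0,0,0]

```text
time: 37.35
tool_pos: [0.4459, -0.216, 0.1705]
tcp_rot: [-0.273, -3.128, 0.003]
wrist_force: [0.3, -0.7, -0.5]
width: 0.937
grip_force: 0.0
```

Emit:
move_arm:
  series: [8,0,0,-4,0,0,0,8,0,0,-4,0,0,0,8,0,0,-1.5,0,0,0,8,0,0,0,0,0,0]

```text
time: 37.85
tool_pos: [0.448, -0.217, 0.2681]
tcp_rot: [0.273, 3.125, -0.008]
wrist_force: [-0.1, 0.3, -0.8]
width: 0.937
grip_force: 0.0
```

```bash
python3 - <<'E'
from h import *
st();im=read_camera("side");g=cv2.cvtColor(im,cv2.COLOR_RGB2GRAY).astype(int);g0=cv2.cvtColor(cv2.imread("pics/side0.png"),cv2.COLOR_BGR2GRAY).astype(int)
d=np.abs(g-g0)[120:190,315:385];print("lever diff px",(d>40).sum())
print((np.abs(g-g0)>40)[120:175:4,315:385:4].astype(int))
# plan back to valve, yaw aligned 1.637
p=np.array([.6378,-.2500,.26]);a,b=plan(p,1.637,8)
E
```

```text
37.85 [ 0.448  -0.217   0.2681] [-0.985  0.173 -0.005] [-0.1  0.3 -0.8] 0.937 0.0
lever diff px 59
[[0 0 0 0 0 0 0 0 0 0 0 0 0 0 0 0 0 0]
 [0 0 0 0 0 0 0 0 0 0 0 0 0 0 0 0 0 0]
 [0 0 0 0 0 0 0 0 0 0 0 0 0 0 0 0 0 0]
 [0 0 0 0 0 0 0 0 0 0 0 0 0 0 0 0 0 0]
 [0 0 0 0 0 0 0 0 0 0 0 0 0 0 0 0 0 0]
 [0 0 0 0 0 0 0 0 0 0 0 0 0 0 0 0 0 0]
 [0 0 0 0 0 0 0 0 0 0 0 0 0 0 0 0 0 0]
 [0 0 0 0 0 0 0 0 0 0 0 0 0 0 0 0 0 0]
 [0 0 0 0 0 0 0 0 0 0 0 0 0 0 0 0 0 0]
 [0 0 0 0 0 0 0 0 0 0 0 0 0 0 0 0 0 0]
 [0 0 0 0 0 0 0 0 0 0 0 0 0 0 0 0 0 0]
 [0 0 0 0 0 0 0 0 0 0 0 0 0 0 0 0 0 0]
 [0 0 0 0 0 0 0 0 0 0 0 0 0 0 0 0 0 0]
 [0 0 0 0 0 0 0 0 0 0 0 0 0 0 0 0 0 0]]
[8.0, -2.15, 0.0, 0.08, 0.0, 0.0, 8.5, 8.0, -2.13, 0.32, 0.08, 0.0, 0.0, 8.5, 8.0, -2.06, 0.63, 0.08, 0.0, 0.0, 8.5, 8.0, -1.94, 0.93, 0.07, 0.0, 0.0, 8.5, 8.0, -1.78, 1.2, 0.08, 0.0, 0.1, 8.4]
[8.0, -1.59, 1.45, 0.07, 0.0, 0.0, 8.5, 8.0, -1.35, 1.67, 0.07, 0.0, 0.1, 8.4, 8.0, -1.1, 1.85, 0.07, 0.0, 0.0, 8.5, 8.0, -0.81, 1.99, 0.07, 0.0, 0.1, 8.4]
```

The lever is back where it was at the start (the side image is unchanged there). To the valve, to reopen it.

Emit:
move_arm:
  series: [8,-2.1,0,0.1,0,0,8.5,8,-2.1,0.3,0.1,0,0,8.5,8,-2.1,0.6,0.1,0,0,8.5,8,-1.9,0.9,0.1,0,0,8.5,8,-1.8,1.2,0.1,0,0,8.4]

```text
time: 38.52
tool_pos: [0.5516, -0.2354, 0.259]
tcp_rot: [-1.393, -2.815, 0.004]
wrist_force: [0.4, -0.7, 0.7]
width: 0.935
grip_force: 0.0
```

Emit:
move_arm:
  series: [8,-1.6,1.5,0.1,0,0,8.5,8,-1.4,1.7,0,0,0,8.4,8,-1.1,1.8,0,0,0,8.5,6,-0.8,2.0,0,0,0,8.4,4,0,0,0,0,0,0]

```text
time: 39.15
tool_pos: [0.6372, -0.2505, 0.2579]
tcp_rot: [-2.144, -2.296, 0.005]
wrist_force: [-0.8, -0.8, -0.5]
width: 0.524
grip_force: 0.0
```

```bash
python3 - <<'E'
from h import *
st();plan([.6378,-.2500,.0574],1.637,4,n=5)
E
```

```text
39.15 [ 0.6372 -0.2505  0.2579] [-0.068  0.998 -0.002] [-0.8 -0.8 -0.5] 0.524 0.0
[4.0, 0.02, 0.02, 4.01, 0.0, 0.0, 0.0, 4.0, 0.02, 0.02, 4.01, 0.0, 0.0, 0.0, 4.0, 0.01, 0.02, 4.01, 0.0, 0.0, 0.0, 4.0, 0.02, 0.03, 4.01, -0.1, 0.1, 0.1, 4.0, 0.0, 0.02, 4.01, 0.0, 0.0, 0.0]
```

Emit:
move_arm:
  series: [4,0,0,5,0,0,0,4,0,0,5,0,0,0,4,0,0.1,5,0,0,0,4,0,0,3,0,0,0,4,0,0,2,0,0,0]

```text
time: 39.78
tool_pos: [0.6361, -0.2507, 0.0581]
tcp_rot: [-2.144, -2.296, 0.005]
wrist_force: [-0.3, -0.2, -0.5]
width: 0.469
grip_force: 0.0
```

Emit:
move_arm:
  series: [4,0,0,0.2,0,0,0,4,0,0,0,0,0,0]

```text
time: 40.02
tool_pos: [0.6397, -0.2521, 0.0608]
tcp_rot: [2.142, 2.29, -0.002]
wrist_force: [0.3, 0.1, 1.3]
width: 0.474
grip_force: 0.0
```

Emit:
move_arm:
  series: [0.7,0,0,0,0,0,0,0.7,0,0,0,0,0,0,0.7,0,0,0,0,0,0,0.7,0,0,0,0,0,0,0.7,0,0,0,0,0,0]
  grip_force: 70

```text
time: 40.65
tool_pos: [0.6384, -0.2524, 0.0619]
tcp_rot: [2.143, 2.291, -0.005]
wrist_force: [-6.3, 0.2, 7.5]
width: 0.115
grip_force: 70.4
```

Emit:
move_arm:
  series: [0.7,0,0,0,0,0,-9,0.7,0,0,0,0,0,-9,0.7,0,0,0,0,0,-9,0.7,0,0,0,0,0,-9,0.7,0,0,0,0,0,0]

```text
time: 41.28
tool_pos: [0.6396, -0.2519, 0.0619]
tcp_rot: [1.329, 2.841, -0.004]
wrist_force: [-3.7, 1.1, 2.6]
width: 0.122
grip_force: 69.8
```

Emit:
move_arm:
  series: [0.7,0,0,0,0,0,-9,0.7,0,0,0,0,0,-9,0.7,0,0,0,0,0,-9,0.7,0,0,0,0,0,-9,0.7,0,0,0,0,0,-4]

```text
time: 41.9
tool_pos: [0.6402, -0.2507, 0.0619]
tcp_rot: [0.275, 3.125, -0.004]
wrist_force: [-1.0, 4.1, 5.6]
width: 0.12
grip_force: 70.3
```

Emit:
move_arm:
  series: [0.7,0,0,0,0,0,0,3.5,0,0,0,0,0,0,3.5,0,0,0,0,0,0,3.5,0,0,0,0,0,0,3.5,0,0,-3,0,0,0]

```text
time: 42.52
tool_pos: [0.6362, -0.2506, 0.0862]
tcp_rot: [-0.279, -3.125, 0.003]
wrist_force: [-0.5, -0.2, 0.5]
width: 0.408
grip_force: 0.0
```

Emit:
move_arm:
  series: [4,0,0,-5,0,0,0,4,0,0,-5,0,0,0,4,0,0,-5,0,0,0,4,0,0,-2,0,0,0,4,0,0,0,0,0,0]

```text
time: 43.15
tool_pos: [0.6394, -0.2513, 0.2613]
tcp_rot: [0.279, 3.123, -0.008]
wrist_force: [-0.1, 0.2, -0.5]
width: 0.469
grip_force: 0.0
```

```bash
python3 - <<'E'
from h import *
st();c=calibration("wrist");im=read_camera("wrist");cv2.imwrite("pics/w13.png",im[:,:,::-1])
p=proj(place(PU,[[.082,0,.091]]),c,1)[0];g=cv2.cvtColor(im,cv2.COLOR_RGB2GRAY);u,v=p.round().astype(int);print(p);print(np.array2string(g[v-28:v+24:3,u-40:u+40:4],max_line_width=150))
# cassettes in holder: take the +66 one; tool read when placed was (.6334,.0102)
plan([.6334,.0110,.25],1.5708+.166,4)
E
```

```text
43.15 [ 0.6394 -0.2513  0.2613] [-0.984  0.177 -0.006] [-0.1  0.2 -0.5] 0.469 0.0
[321.47024149 177.33680743]
[[189 190 170 145 133 104 109 109 102 113 113 114 113  83  83  82  81  72  79 100]
 [187 181 183 147 174 213 212 210 209 209 209 208 171  96  96  96  98  71  76  96]
 [187 187 188 147 176 217 216 216 215 196 153 114 106  99 100 100 100  72  76  94]
 [196 192 187 146 169 212 212 212 178  86  36  38  81  98  99  98  99  71  79  97]
 [189 187 180 147 168 214 213 207  84  53  54  39  49  89  99  98  99  72  74  94]
 [186 188 181 144 160 207 208 126  83  54  52  39  48  50  97  97  96  82  82  87]
 [183 192 181 144 157 183 180  74  81  54  43  38  48  48  93  99  98  90  89  82]
 [185 192 186 142 118  99  98  51  56  53  41  39  49  49  80  99  98  85  86  78]
 [190 193 183 142 117 101  99  53  54  45  41  40  48  50  83  97  96  78  78  94]
 [185 191 186 144 152 103 102  59  54  43  41  39  49  50  89  98  96  70  80 100]
 [190 185 183 144 127 103 101  77  56  45  40  41  51  54  99  99  95  71  87  97]
 [189 190 185 144 140 107 101  97  64  46  43  41  51  82  95  97  93  71  89  96]
 [189 188 186 145 156 110 106 100 103  70  47  42  88  96  97  96  96  70  89  95]
 [188 192 188 170 170 140 136 168 183  91  48  44  98  97  97  97  95  95  97  96]
 [187 192 188 186 178 179 162 172 164  79  53  46 106  92  91  90  92  96  98  97]
 [190 192 186 181 186 185 144 171 149  95  95  99 165 123 105 170 123  97  98  96]
 [194 189 181 186 188 188 151 169 152 156 183 184 186 183 187 186 189 179 174 117]
 [191 188 189 186 186 185 184 177 180 184 182 185 181 181 179 191 188 186 186 189]]
[4.0, 0.64, 3.21, 0.1, 0.0, 0.0, 8.8, 4.0, 1.12, 3.08, 0.1, 0.0, 0.0, 8.8, 4.0, 1.58, 2.87, 0.1, 0.0, 0.0, 8.8, 4.0, 2.0, 2.59, 0.09, 0.0, 0.0, 8.8, 4.0, 2.38, 2.25, 0.1, 0.0, 0.1, 8.8]
[4.0, 2.69, 1.86, 0.1, 0.0, 0.0, 8.8, 4.0, 2.94, 1.43, 0.1, 0.0, 0.1, 8.7, 4.0, 3.13, 0.97, 0.1, 0.0, 0.1, 8.8]
```

The valve is open again. Collect the first cassette from holder slot +66.

Emit:
move_arm:
  series: [4,0.6,3.2,0.1,0,0,8.8,4,1.1,3.1,0.1,0,0,8.8,4,1.6,2.9,0.1,0,0,8.8,4,2.0,2.6,0.1,0,0,8.8,4,2.4,2.2,0.1,0,0,8.8]

```text
time: 43.82
tool_pos: [0.6337, -0.0856, 0.2496]
tcp_rot: [-1.437, -2.791, 0.007]
wrist_force: [0.5, -0.3, -0.2]
width: 0.467
grip_force: 0.0
```

Emit:
move_arm:
  series: [4,2.7,1.9,0.1,0,0,8.8,4,2.9,1.4,0.1,0,0,8.7,4,3.1,1.0,0.1,0,0,8.8,4,0,0,2,0,0,0,4,0,0,0,0,0,0]

```text
time: 44.45
tool_pos: [0.6314, 0.0103, 0.225]
tcp_rot: [-2.026, -2.398, 0.012]
wrist_force: [0.4, 0.3, -0.3]
width: 0.467
grip_force: 0.0
```

```bash
python3 - <<'E'
from h import *
st();a,b=plan([.6325,.0102,.060],1.5708+.166,4,n=5)
c=calibration("wrist");im=read_camera("wrist");cv2.imwrite("pics/w14.png",im[:,:,::-1])
p=proj(place(HO,[[.068,y,.098] for y in(.035,0,-.035)]),c,1).round(1);print(p)
g=cv2.cvtColor(im,cv2.COLOR_RGB2GRAY)
for v in range(160,300,12):print(v,np.array2string(g[v,280:364:4],max_line_width=150))
E
```

```text
44.45 [0.6314 0.0103 0.225 ] [-0.167  0.986 -0.003] [ 0.4  0.3 -0.3] 0.467 0.0
[4.0, 0.0, 0.05, 3.3, -0.1, 0.0, 0.0, 4.0, 0.01, 0.04, 3.3, -0.1, 0.0, 0.0, 4.0, 0.0, 0.03, 3.3, -0.1, 0.1, 0.0, 4.0, 0.0, 0.03, 3.3, -0.1, 0.0, 0.1, 4.0, 0.0, 0.02, 3.3, 0.0, 0.1, 0.0]
[[320.9 158. ]
 [320.9 194.2]
 [320.8 228.1]]
160 [123 189 136  86  87  85  85  85  79  72  65  64  75  82  81  83  81  99  76 100 104]
172 [132 184 163 184 188 189 189 189 145  75  65  65  74  84  85  85  83  94  80 102 102]
184 [128 175 163 172 177 178 179 179 147  84  67  68  94 179 170 165 124 160  85 101 104]
196 [103 173 168 171 176 176 175 175 150  88  78  75  81 178 176 179 176 144 162 215 216]
208 [ 83  89  99 165 171 172 173 172 149 112 141 135 135 174 173 174 177 129 169 213 215]
220 [188 188 185 186 184 184 183 182 180 154 142 140 175 180 180 183 186 198 193 210 211]
232 [203 195 204 198 201 200 205 199 204 202 200 196 198 199 199 201 198 198 196 202 197]
244 [207 201 201 207 205 202 200 201 207 204 205 199 200 195 198 198 204 196 203 196 197]
256 [ 60 204 201 203 204 212 205 208 208 206 203 202 202 199 197 196 195 197 193 199 118]
268 [ 43 203 201 199 203 203 204 203 204 206 199 204 200 204 205 200 202 201 201 197 100]
280 [ 39 196 200 209 207 203 198 197 206 201 203 201 204 207 205 203 209 204 201 200  74]
292 [ 74 199 199 198 201 199 202 202 199 203 208 198 205 204 203 200 204 201 199 200 101]
```

Emit:
move_arm:
  series: [4,0,0,4,-0.2,0,0,4,0,0,4,-0.2,0,0,4,0,0,4,-0.2,0,0,4,0,0,3,0,0,0,4,0,0,1.5,0,0,0]

```text
time: 45.12
tool_pos: [0.6341, 0.009, 0.063]
tcp_rot: [2.025, 2.391, 0.006]
wrist_force: [0.3, 0.7, 0.6]
width: 0.467
grip_force: 0.0
```

Emit:
move_arm:
  series: [4,0,0,0,0,0,0,0.5,0,0,0,0,0,0,0.5,0,0,0,0,0,0,0.5,0,0,0,0,0,0,0.5,0,0,0,0,0,0]
  grip_force: 50

```text
time: 45.75
tool_pos: [0.6356, 0.0098, 0.0676]
tcp_rot: [2.021, 2.39, 0.009]
wrist_force: [-4.0, -1.7, 4.6]
width: 0.11
grip_force: 48.2
```

Emit:
move_arm:
  series: [0.5,0,0,0,0,0,0,0.5,0,0,-2,0,0,0,0.5,0,0,-2.5,0,0,0,0.5,0,0,-3,0,0,0,0.5,0,0,-3,0,0,0]

```text
time: 46.38
tool_pos: [0.6353, 0.0106, 0.1736]
tcp_rot: [2.021, 2.388, 0.013]
wrist_force: [0.2, 0.4, -0.5]
width: 0.104
grip_force: 48.8
```

```bash
python3 - <<'E'
from h import *
st();s=read_state();print(R.from_rotvec(s['tcp_rot']).as_matrix()[:,2].round(4))
plan([.6303,.2690,.15],1.5708+.026,.5)
E
```

```text
46.38 [0.6353 0.0106 0.1736] [-0.165  0.986 -0.005] [ 0.2  0.4 -0.5] 0.104 48.8
[ 0.0158 -0.0022 -0.9999]
[0.5, 5.11, 0.75, 0.46, 0.2, 0.0, 1.6, 0.5, 5.14, 0.61, 0.46, 0.2, 0.1, 1.6, 0.5, 5.15, 0.47, 0.46, 0.2, 0.0, 1.6, 0.5, 5.16, 0.32, 0.46, 0.1, 0.1, 1.6, 0.5, 5.16, 0.18, 0.47, 0.2, 0.0, 1.6]
```

Emit:
move_arm:
  series: [0.5,5.1,0.8,0.5,0,0,1.6,0.5,5.1,0.6,0.5,0,0,1.6,0.5,5.2,0.5,0.5,0,0,1.6,0.5,5.2,0.4,0.4,0,0,1.6,0.5,5.2,0.3,0.4,0,0,1.6]

```text
time: 47.0
tool_pos: [0.633, 0.2721, 0.1493]
tcp_rot: [2.184, 2.241, 0.017]
wrist_force: [0.1, -0.3, -0.7]
width: 0.102
grip_force: 48.8
```

Emit:
move_arm:
  series: [0.5,0.1,0,0,0,0,0,0.5,0,0,0,0,0,0,0.5,0,0,0,0,0,0]

```text
time: 47.38
tool_pos: [0.6326, 0.2697, 0.1478]
tcp_rot: [2.185, 2.241, 0.012]
wrist_force: [0.3, -0.8, -1.2]
width: 0.102
grip_force: 48.7
```

```bash
python3 - <<'E'
from h import *
st();s=read_state();print(R.from_rotvec(s['tcp_rot']).as_matrix()[:,2].round(4))
im=read_camera("wrist");cv2.imwrite("pics/w15.png",im[:,:,::-1]);g=cv2.cvtColor(im,cv2.COLOR_RGB2GRAY);c=calibration("wrist")
print(proj(place(RK,[[.066+a,.041,.038] for a in(-.01,0,.01)]),c,1).round(1).tolist(),proj(place(RK,[[.022+a,.041,.038] for a in(-.01,0,.01)]),c,1).round(1).tolist())
for v in range(140,206,4):print(v,np.array2string(g[v,268:350:2],max_line_width=250))
E
```

```text
47.38 [0.6326 0.2697 0.1478] [-0.025  1.    -0.003] [ 0.3 -0.8 -1.2] 0.102 48.7
[ 0.0136 -0.0023 -0.9999]
[[300.5, 154.0], [312.0, 153.9], [323.6, 153.9]] [[250.7, 155.0], [261.8, 154.7], [273.0, 154.4]]
140 [79 78 77 77 79 79 78 79 79 81 80 80 79 80 80 81 81 81 79 81 80 81 79 81 81 82 81 81 81 80 80 79 80 81 80 79 79 73 62 64 89]
144 [156 158 161 163 165 167 169 171 173 174 177 154 105 104 105 105 105 107 105 106 104 106 106 105 106 105 106 105 105 106 105 104 104 105 105 104 104 104  99  68  90]
148 [228 229 230 229 230 230 230 230 230 230 231 200 112 115 116 114 116 115 115 115 116 115 115 114 115 115 115 114 115 115 114 114 114 114 113 114 113 113 109  74  94]
152 [228 228 228 229 229 229 229 230 230 231 179 122 115 115 116 115 116 113 115 114 115 113 114 114 113 114 113 114 115 115 115 114 113 114 115 114 115 113 110  76  95]
156 [150 150 188 223 225 225 229 227 224 138 114 115 115 115 115 116 112 104 102 110 110 109 110 110 110 109 102 106 113 113 114 113 113 113 114 113 115 114 107  74  97]
160 [127 123 117 122 121 122 140 126 116 118 117 116 116 116 116 114 111 105  97 113 11
[... 1252 characters left out ...]
115 115 104  83 100]
192 [222 219 194 203 222 220 219 220 219 220 219 219 219 219 220 194 124 117 113 117 120  86  71  69  66  64  62  60  58  63 107 114 115 114 115 116 115 114  96  83  98]
196 [122 125 168 205 224 222 222 220 219 220 220 220 214 202 201 180 125 120 117 121 122  91  81  76  72  69  67  66  62  59  93 115 115 115 115 115 115 115  99 140 181]
200 [121 122 167 201 225 224 194 191 185 136 128 128 126 127 127 127 127 120 117 123 128  97  88  82  81  76  76  71  69  65  77 116 117 116 116 115 115 115 118 172 191]
204 [118 118 114 114 123 125 122 125 126 127 129 129 129 128 128 127 126 120 116 140 198 112  92  91  89  87  83  78  76  71  72 106 118 116 116 117 116 116 120 171 192]
```

```bash
cat >> h.py <<'E'
def loc(px,z,o):
    q=unproj(np.array(px,float),calibration("wrist"),z);return (R.from_euler('z',o[3]).inv().apply([q[0]-o[0],q[1]-o[1],0])*1e3).round(1)[:2]
E
python3 - <<'E'
from h import *
for px,z in (([310.5,175],.088),([323.5,175],.088),([302,158],.038),([321.5,158],.038),([312,155],.038)):print(px,loc(px,z,RK))
E
```

```text
[310.5, 175] [65.4 33.5]
[323.5, 175] [74.7 33.5]
[302, 158] [57.3 37.5]
[321.5, 158] [74.2 37.4]
[312, 155] [66. 40.]
```

Cassette bottom centre is at 70 and the slot at 66, so I shift −0.4 cm and lower.

Emit:
move_arm:
  series: [0.5,0.1,-0.4,0,0,0,0,0.5,0,0,2,0,0,0,0.5,0,0,2,0,0,0,0.5,0,0,0.8,0,0,0,0.5,0,0,0.4,0,0,0]

```text
time: 48.05
tool_pos: [0.6279, 0.2713, 0.093]
tcp_rot: [2.185, 2.244, 0.007]
wrist_force: [0.5, 0.3, -1.0]
width: 0.105
grip_force: 48.7
```

Emit:
move_arm:
  series: [0.5,0,0,0.4,0,0,0,0.5,0,0,0.4,0,0,0,0.5,0,0,0,0,0,0]

```text
time: 48.42
tool_pos: [0.6288, 0.2716, 0.0868]
tcp_rot: [2.185, 2.243, 0.011]
wrist_force: [-0.9, -0.4, -0.8]
width: 0.101
grip_force: 48.7
```

Emit:
move_arm:
  series: [0.5,0,0,0.6,0,0,0,0.5,0,0,0.6,0,0,0,0.5,0,0,0.5,0,0,0,0.5,0,0,0.2,0,0,0,0.5,0,0,0,0,0,0]

```text
time: 49.05
tool_pos: [0.6291, 0.2715, 0.0678]
tcp_rot: [2.184, 2.243, 0.011]
wrist_force: [-0.9, 0.4, 0.5]
width: 0.108
grip_force: 48.8
```

Emit:
move_arm:
  series: [0.5,0,0,0.2,0,0,0,0.5,0,0,0,0,0,0]

```text
time: 49.3
tool_pos: [0.6297, 0.2717, 0.0678]
tcp_rot: [2.184, 2.243, 0.013]
wrist_force: [-2.2, -0.4, 7.6]
width: 0.097
grip_force: 50.4
```

Seated on the floor. Release and fetch the second.

Emit:
move_arm:
  series: [3,0,0,0,0,0,0,3,0,0,0,0,0,0,3,0,0,0,0,0,0,3,0,0,-2,0,0,0,4,0,0,-4,0,0,0]

```text
time: 49.92
tool_pos: [0.6267, 0.271, 0.1249]
tcp_rot: [2.186, 2.244, 0.005]
wrist_force: [-0.3, 0.1, 0.4]
width: 0.468
grip_force: 0.0
```

Emit:
move_arm:
  series: [4,0,0,-5,0,0,0,4,0,0,-2.5,0,0,0,4,0,0,0,0,0,0]

```text
time: 50.3
tool_pos: [0.6297, 0.2728, 0.206]
tcp_rot: [2.182, 2.241, 0.023]
wrist_force: [0.3, 0.1, 0.3]
width: 0.471
grip_force: 0.0
```

```bash
python3 - <<'E'
from h import *
st();a,b=plan([.5040,-.0145,.20],1.5708+.166,4)
E
```

```text
50.3 [0.6297 0.2728 0.206 ] [-0.026  1.     0.   ] [0.3 0.1 0.3] 0.471 0.0
[4.0, -4.73, -2.22, 0.05, 0.2, 0.0, -1.3, 4.0, -4.68, -2.33, 0.06, 0.2, 0.0, -1.3, 4.0, -4.63, -2.43, 0.07, 0.2, 0.0, -1.3, 4.0, -4.57, -2.54, 0.08, 0.2, 0.0, -1.4, 4.0, -4.5, -2.65, 0.09, 0.2, 0.0, -1.3]
[4.0, -4.45, -2.75, 0.1, 0.1, 0.1, -1.4]
```

Emit:
move_arm:
  series: [4,-4.7,-2.2,0.1,0.1,0,-1.3,4,-4.7,-2.3,0.1,0.1,0,-1.3,4,-4.6,-2.4,0,0.1,0,-1.3,4,-4.6,-2.5,0.1,0.1,0,-1.4,4,-4.5,-2.7,0.1,0.1,0,-1.3]

```text
time: 50.92
tool_pos: [0.5214, 0.0311, 0.1948]
tcp_rot: [2.055, 2.372, -0.003]
wrist_force: [0.1, -0.2, 0.5]
width: 0.468
grip_force: 0.0
```

Emit:
move_arm:
  series: [4,-4.5,-2.8,0.1,0,0,-1.4,4,0,0,0,0,0,0,4,0,0,0,0,0,0]

```text
time: 51.3
tool_pos: [0.5016, -0.0158, 0.1947]
tcp_rot: [2.029, 2.394, -0.0]
wrist_force: [-0.6, 0.3, 1.5]
width: 0.469
grip_force: 0.0
```

```bash
python3 - <<'E'
from h import *
st();plan([.5040,-.0145,.0630],1.5708+.166,4,n=5)
im=read_camera("wrist");cv2.imwrite("pics/w16.png",im[:,:,::-1])
g=cv2.cvtColor(im,cv2.COLOR_RGB2GRAY)
for v in list(range(160,250,8))+[270,280]:print(v,np.array2string(g[v,270:372:3],max_line_width=200))
E
```

```text
51.3 [ 0.5016 -0.0158  0.1947] [-0.164  0.986 -0.003] [-0.6  0.3  1.5] 0.469 0.0
[4.0, 0.02, 0.05, 2.63, 0.0, 0.0, 0.0, 4.0, 0.03, 0.05, 2.64, 0.0, 0.0, 0.0, 4.0, 0.02, 0.04, 2.63, 0.0, 0.1, 0.0, 4.0, 0.02, 0.05, 2.64, 0.1, 0.0, 0.0, 4.0, 0.02, 0.05, 2.63, 0.0, 0.1, -0.1]
160 [117 114 113 109  99  82  87  93  83  84  83  82  82  81  74  64  58  58  58  73  81  80  81  80  80  81  82  79  78  81  81  80  60  74]
168 [124 121 119 116 108  88  89  98  88  86  86  84  82  81  72  59  64  63  63  63  81  81  81  81  81  80  81  81  75  79  79  77  61  74]
176 [211 210 188 179 165 104 100 147 157 152 145  85  83  81  73  70  64  64  64  71  82  82  81  82  80  81  80  79  76  80  80  77  61  74]
184 [210 210 212 212 199 113 110 152 177 177 178 179 180 165 103  72  66  64  64  74  83  83  83  82  80  82  83  80  79  81  81 105  64  76]
192 [213 212 212 213 202 115 111 153 176 176 174 176 177 163 111  79  71  69  68  82 124  83  82  81  82  81  82  77 133 168 167 125  66  84]
200 [214 217 214 216 202 124 111 136 173 173 172 172 171 160 122 104  85  80  78  81 172 172 173 173 172 172 171 147 
[... 460 characters left out ...]
199 196 199 199 195 197 199 203 201 200 199 202 192 198 142 136 136 133 182 195 200 194 188 188 194 192 191 195 197 199 203 206 206]
240 [199 199 197 199 200 202 202 201 197 197 201 193 197 195 195 195 196 193 193 190 190 190 191 194 197 193 192 192 194 195 192 192 201 200]
248 [175 178 176 178 199 201 200 204 198 208 204 199 198 197 196 196 199 199 192 195 195 195 196 192 194 191 194 192 192 196 184 174 174 174]
270 [ 67  42  42  42 128 196 152 125 122 122 103  97  96  95  96  87  86  85  86  82  71  74  77  78  76  75  79  85  87  92  89  90  91  92]
280 [ 41  38  38  39 114 209 199 203 201 198 204 200 200 202 202 209 209 206 202 200 202 205 204 204 199 200 208 198 200 176  67  75  82  86]
```

Emit:
move_arm:
  series: [4,0,0.1,4,0,0,0,4,0,0,4,0,0,0,4,0.1,0.1,3,0,0,0,4,0,0,2,0,0,0,4,0,0,0,0,0,0]

```text
time: 51.98
tool_pos: [0.5027, -0.0136, 0.0634]
tcp_rot: [2.027, 2.399, -0.004]
wrist_force: [-0.8, -0.6, 0.3]
width: 0.47
grip_force: 0.0
```

Emit:
move_arm:
  series: [0.5,0,0,0,0,0,0,0.5,0,0,0,0,0,0,0.5,0,0,0,0,0,0,0.5,0,0,0,0,0,0,0.5,0,0,0,0,0,0]
  grip_force: 50

```text
time: 52.6
tool_pos: [0.5044, -0.0149, 0.0668]
tcp_rot: [2.027, 2.394, 0.001]
wrist_force: [-3.1, 1.6, 5.4]
width: 0.1
grip_force: 48.8
```

Emit:
move_arm:
  series: [0.5,0,0,-2,0,0,0,0.5,0,0,-2.5,0,0,0,0.5,0,0,-3,0,0,0,0.5,0,0,-2.5,0,0,0,0.5,0,0,0,0,0,0]

```text
time: 53.22
tool_pos: [0.5064, -0.015, 0.1685]
tcp_rot: [2.023, 2.39, 0.007]
wrist_force: [0.9, -0.4, -1.0]
width: 0.097
grip_force: 49.1
```

```bash
python3 - <<'E'
from h import *
st();s=read_state();print(R.from_rotvec(s['tcp_rot']).as_matrix()[:,2].round(4))
plan([.4975,.2660,.15],1.5708+.026,.5)
E
```

```text
53.23 [ 0.5064 -0.015   0.1685] [-0.165  0.986 -0.005] [ 0.9 -0.4 -1. ] 0.097 49.1
[ 0.0108 -0.0036 -0.9999]
[0.5, 4.64, 0.62, 0.29, 0.1, 0.0, 1.3, 0.5, 4.66, 0.52, 0.29, 0.1, 0.1, 1.3, 0.5, 4.67, 0.41, 0.3, 0.1, 0.0, 1.4, 0.5, 4.68, 0.3, 0.29, 0.1, 0.1, 1.3, 0.5, 4.68, 0.2, 0.3, 0.1, 0.0, 1.4]
[0.5, 4.68, 0.08, 0.31, 0.1, 0.1, 1.3]
```

Emit:
move_arm:
  series: [0.5,4.6,0.6,0.3,0,0,1.3,0.5,4.7,0.5,0.3,0,0,1.3,0.5,4.7,0.4,0.3,0,0,1.4,0.5,4.7,0.3,0.3,0,0,1.3,0.5,4.7,0.2,0.3,0,0,1.4]

```text
time: 53.85
tool_pos: [0.4949, 0.2212, 0.1481]
tcp_rot: [2.164, 2.271, -0.001]
wrist_force: [0.5, 0.8, -0.2]
width: 0.106
grip_force: 49.1
```

Emit:
move_arm:
  series: [0.5,4.7,0.1,0.3,0,0,1.3,0.5,0,0,0,0,0,0,0.5,0,0,0,0,0,0,0.5,0,0,0,0,0,0]

```text
time: 54.35
tool_pos: [0.4944, 0.2657, 0.1461]
tcp_rot: [2.19, 2.246, -0.001]
wrist_force: [-0.2, -0.2, -1.6]
width: 0.105
grip_force: 49.1
```

```bash
python3 - <<'E'
from h import *
st()
im=read_camera("wrist");cv2.imwrite("pics/w17.png",im[:,:,::-1]);g=cv2.cvtColor(im,cv2.COLOR_RGB2GRAY);c=calibration("wrist")
print(proj(place(RK,[[-.066+a,.041,.038] for a in(-.01,0,.01)]),c,1).round(1).tolist())
for v in range(140,206,4):print(v,np.array2string(g[v,290:352:2],max_line_width=250))
E
```

```text
54.35 [0.4944 0.2657 0.1461] [-0.025  1.    -0.004] [-0.2 -0.2 -1.6] 0.105 49.1
[[308.7, 153.8], [320.3, 153.8], [331.9, 153.8]]
140 [117  97  95  94  94  95  94  95  94  94  94  94  94  94  94  94  94  93  94  94  95  93  95  94  93  93  93  93  92  91  93]
144 [224 213 131 120 119 119 120 120 119 119 120 119 120 119 118 119 118 119 118 120 119 119 118 117 117 118 117 117 118 116 118]
148 [240 233 127 125 124 125 124 125 124 124 123 123 124 123 123 124 122 124 123 122 122 122 123 122 123 123 122 123 122 123 123]
152 [239 229 126 124 125 124 123 124 124 123 121 120 119 120 121 119 121 119 119 119 120 121 122 123 123 123 123 123 123 123 123]
156 [138 122 124 125 124 125 125 125 124 122 113 109 121 122 123 122 121 122 122 104 112 118 124 124 123 123 124 123 124 122 123]
160 [125 125 124 124 124 124 124 123 124 122 114 107 122 123 124 124 122 123 124 104 112 119 123 123 123 122 122 124 123 123 122]
164 [125 126 125 125 125 124 124 124 126 122 113 106 122 123 124 124 124 124 124 103 112 120 123 122 123 123 123 124 123 124 122]
168 [128 126 125 125 125 125 125 123 125 122 114 109 124 124 
[... 538 characters left out ...]
2 105 114 121 124 124 123 123 123 123 124 122 124]
188 [136 133 134 139 193 151 129 129 128 124  86  69  67  64  64  63  61  59  64  99 114 122 123 125 124 124 123 122 124 123 124]
192 [230 229 229 228 228 229 197 132 129 128  89  74  74  70  69  67  64  63  62  86 112 122 124 124 123 124 124 124 124 124 124]
196 [228 228 228 228 228 228 228 229 192 150  93  85  82  78  74  71  68  68  65  79 115 123 124 124 124 124 124 123 125 124 124]
200 [229 228 228 228 228 212 224 158 143 135 101  93  90  87  82  80  76  72  71  72 104 122 126 126 125 125 125 124 124 125 125]
204 [228 225 219 141 136 134 134 134 134 129 101  97  97  96  92  88  85  80  80  76 100 125 126 126 125 126 124 125 124 123 125]
```

```bash
python3 - <<'E'
from h import *
for px,z in (([310.3,171],.0873),([324,171],.0873),([320.5,155],.038)):print(px,loc(px,z,RK))
E
```

```text
[310.3, 171] [-73.3  36.4]
[324, 171] [-63.6  36.3]
[320.5, 155] [-65.8  39.9]
```

Emit:
move_arm:
  series: [0.5,-0.1,0.3,0,0,0,0,0.5,0,0,2,0,0,0,0.5,0,0,2,0,0,0,0.5,0,0,0.7,0,0,0,0.5,0,0,0.4,0,0,0]

```text
time: 55.02
tool_pos: [0.4973, 0.2656, 0.0946]
tcp_rot: [2.189, 2.247, -0.001]
wrist_force: [0.8, -0.5, -0.2]
width: 0.102
grip_force: 49.1
```

Emit:
move_arm:
  series: [0.5,0,0,0.4,0,0,0,0.5,0,0,0.4,0,0,0,0.5,0,0,0,0,0,0]

```text
time: 55.4
tool_pos: [0.4977, 0.2659, 0.0876]
tcp_rot: [2.188, 2.247, 0.0]
wrist_force: [0.4, 0.5, -0.9]
width: 0.1
grip_force: 49.1
```

Emit:
move_arm:
  series: [0.5,0,0,0.6,0,0,0,0.5,0,0,0.6,0,0,0,0.5,0,0,0.5,0,0,0,0.5,0,0,0.3,0,0,0,0.5,0,0,0,0,0,0]

```text
time: 56.02
tool_pos: [0.4978, 0.2658, 0.0674]
tcp_rot: [2.189, 2.247, 0.0]
wrist_force: [-0.1, 0.1, -0.5]
width: 0.104
grip_force: 49.1
```

Emit:
move_arm:
  series: [0.5,0,0,0.2,0,0,0,0.5,0,0,0,0,0,0]

```text
time: 56.28
tool_pos: [0.4981, 0.266, 0.0668]
tcp_rot: [2.189, 2.247, 0.001]
wrist_force: [-2.6, -0.7, 4.6]
width: 0.097
grip_force: 50.1
```

Seated. Release, rise well clear and check the final scene numerically against the first pictures.

Emit:
move_arm:
  series: [3,0,0,0,0,0,0,3,0,0,0,0,0,0,3,0,0,0,0,0,0,3,0,0,-2,0,0,0,4,0,0,-4,0,0,0]

```text
time: 56.9
tool_pos: [0.4957, 0.2651, 0.1238]
tcp_rot: [2.19, 2.248, -0.007]
wrist_force: [1.0, 0.3, 0.6]
width: 0.467
grip_force: 0.0
```

Emit:
move_arm:
  series: [4,0,0,-5,0,0,0,4,0,0,-5,0,0,0,4,-5,0,-4,0,0,0,4,-5,0,0,0,0,0,4,-5,0,0,0,0,0]

```text
time: 57.52
tool_pos: [0.5014, 0.1165, 0.2662]
tcp_rot: [2.187, 2.247, 0.003]
wrist_force: [1.3, 0.3, -0.7]
width: 0.468
grip_force: 0.0
```

Emit:
move_arm:
  series: [4,-5,0,0,0,0,0,4,-5,0,0,0,0,0,4,-5,0,0,0,0,0,4,-5,0,0,0,0,0,4,0,0,0,0,0,0]

```text
time: 58.15
tool_pos: [0.5061, -0.0852, 0.2657]
tcp_rot: [2.194, 2.241, -0.0]
wrist_force: [0.5, 0.9, -0.2]
width: 0.468
grip_force: 0.0
```

```bash
python3 - <<'E'
from h import *
st();cs=calibration("side")
g=cv2.cvtColor(read_camera("side"),cv2.COLOR_RGB2GRAY).astype(int);g0=cv2.cvtColor(cv2.imread("pics/side0.png"),cv2.COLOR_BGR2GRAY).astype(int)
m=np.abs(g-g0)>35
for n,(a,b,c,d) in dict(rack=(240,330,210,330),spray=(285,400,250,310),white=(115,160,355,385),valve=(145,190,285,325),lever=(120,190,315,385),holder=(195,240,245,360)).items(): print(n,m[a:b,c:d].sum())
z=m[240:330,210:330];ys,xs=np.where(z);print(np.c_[xs+210,ys+240][::12].tolist()[:40])
print("cassette tops predicted",proj(place(RK,[[x,y,.098] for x in(.066,-.066) for y in(-.035,.035)]),cs).round(0).tolist())
for x0,y0 in ((226,240),(292,250)):
    print(np.array2string(g0[y0:y0+60:5,x0:x0+30:3],max_line_width=200));print(np.array2string(g[y0:y0+60:5,x0:x0+30:3],max_line_width=200))
E
```

```text
58.15 [ 0.5061 -0.0852  0.2657] [-0.022  1.    -0.004] [ 0.5  0.9 -0.2] 0.468 0.0
rack 422
spray 36
white 1
valve 0
lever 1
holder 759
[[322, 240], [327, 243], [310, 246], [310, 247], [245, 248], [239, 249], [238, 250], [245, 251], [245, 252], [245, 253], [245, 254], [318, 254], [314, 255], [310, 256], [299, 257], [317, 257], [313, 258], [306, 259], [232, 260], [312, 260], [310, 261], [247, 263], [247, 265], [306, 266], [296, 268], [307, 270], [307, 272], [302, 274], [228, 277], [229, 279], [300, 281], [230, 285], [294, 287], [294, 291], [294, 295], [292, 301]]
cassette tops predicted [[243.0, 246.0], [230.0, 268.0], [305.0, 253.0], [296.0, 276.0]]
[[145 145 150 144 146 147 146 143 150 148]
 [143 145 147 146 146 149 146 144 143 148]
 [146 144 148 147 133  94  47 152 146 145]
 [151 145 145 140  97  56  54 153 148 147]
 [148 147 134  95  57  60  52 111 147 149]
 [148 138  97  56  63  59  84  54 171 169]
 [155  55  60  60  56  87  82  70 156 168]
 [148  89  66  58  85  83  84 136 168 168]
 [163 160  61  60  83  83 121 170 167 169]
 [168 172  53  63  75 107 170 166 166 168]
 [166 165  62
[... 924 characters left out ...]
7 156  88]
 [171  48  64  87 100 170 168 170  78  88]
 [171  63  63  72 159 168 168 156  87  96]
 [154  67  60 119 169 167 171  77  89 104]
 [ 98 138 167 166 169 171 153  85  96 154]]
[[140 142 139 145 140 139 144 145 145 143]
 [142 145 145  82  87 147 142 142 143 144]
 [146 144 111  94  41 145 144 141 141 135]
 [147 142  90  56  47 151 144 144 141 141]
 [165  81  82  54  79 158 145 145 139 141]
 [100  94  54  47  80 106 136 159 161 156]
 [ 48  60  49  78  82  76 164 162 163  84]
 [ 95  57  63  81  82 149 159 160 150  82]
 [150  57  59  79  96 163 162 162  72  83]
 [161  60  53  77 155 160 162 149  82  88]
 [ 75  52  56 116 161 161 165  71  84 100]
 [ 92 128 161 160 163 162 147  79  89 149]]
```

Both cassettes stand at their original heights in the rack. Valve, lever and bottles match the first picture, and the holder region differs only where the gripper shadows it. Handing in.

```bash
python3 -c "
from workcell import *
print(finish_job())"
```

```text
the job is handed in; nothing more can be done
None
```

The job is handed in at about 58 s: both cassettes went into the holder, the valve was closed, the lever got four full strokes (the second judged from arm position, as no stop was felt at the bottom), the valve was reopened, and both cassettes stand back in the rack with neither bottle knocked over.

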